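Seasonings back from the table caddy to the rack by the jiko

TASK

The meal is over: put the four seasonings from the wooden table caddy back into the empty steel rack on the ledge, one in each bay, in the same order from left to right as they stand in the caddy now (left and right as the robot sees them), so that the cook finds each by its place. Keep them upright, set each one down in its bay rather than dropping it, and leave all four standing flat and free.

Things in the scene. Friction and masses are not known exactly. Their poses are not given: they have to be found in the camera images.
- caddy: Wooden tray, fixed, 87 mm deep (x), 335 long (y), with the row of four at the start. Floor 8 mm above the ledge; long sides end 30, partitions 26, end boards 54 mm above the ledge. Four bays 75 x 75 mm, centres at x 0, y -120, -40, 40, 120 mm. Origin: centre of its underside on the ledge; x away from the robot, y to the robot's left, turned up to 12 degrees. In the left or right half of the ledge.
- rack: Steel rack, fixed, empty at the start, 87 mm deep (x), 327 long (y): sheet floor, top 10 mm above the ledge; wire rails end 32, partitions 30, end loops 53 mm above the ledge. Four bays 75 x 75 mm, centres at x 0, y -120, -40, 40, 120 mm. Origin: centre of its underside on the ledge; x away from the robot, y to the robot's left, turned up to 12 degrees. In the other half of the ledge.
- salt: Round steel salt tin, the lowest of the four, 84 mm high, body 55 mm across, with a slip lid 57 mm across from 63 mm up to the top (grip it there). 0.2 to 0.4 kg. Origin: centre of its underside. z up along its axis.
- tea: Square plain tin, body 48 x 48 mm, 92 mm high: a square lid 50 x 50 mm from 66 to 88 mm up (grip it on two parallel flat sides), with a small round raised disc above. 0.15 to 0.31 kg. At the start its sides are within 9 degrees of the caddy's. Origin: centre of its underside. z up along its axis. x and y square to its sides.
- jar: Glass jar of cloves, 100 mm high, glass body 56 mm across, with a white screw lid 58 mm across from 78 mm up to the top (grip it there). 0.24 to 0.48 kg. Origin: centre of its underside. z up along its axis.
- mill: Wooden pepper mill with a waist, the tallest, 112 mm high: foot 52 mm across, head 43 mm across from 75 to 98 mm up (grip it there), a small steel knob on top. 0.14 to 0.28 kg. Origin: centre of its underside. z up along its axis.
- pad_salt: Cork pad (disc 68 mm across, 3 mm thick) lying centred in the caddy bay where the salt tin stands at the start, so it tells that thing's place in the row. It stays in the caddy. Origin: centre of its underside, on the caddy floor; axes as the caddy's.
- pad_tea: Cork pad (disc 68 mm across, 3 mm thick) lying centred in the caddy bay where the square tin stands at the start, so it tells that thing's place in the row. It stays in the caddy. Origin: centre of its underside, on the caddy floor; axes as the caddy's.
- pad_jar: Cork pad (disc 68 mm across, 3 mm thick) lying centred in the caddy bay where the glass jar stands at the start, so it tells that thing's place in the row. It stays in the caddy. Origin: centre of its underside, on the caddy floor; axes as the caddy's.
- pad_mill: Cork pad (disc 68 mm across, 3 mm thick) lying centred in the caddy bay where the pepper mill stands at the start, so it tells that thing's place in the row. It stays in the caddy. Origin: centre of its underside, on the caddy floor; axes as the caddy's.
There are look-alikes about, which are no part of the job. What is shaped like the mill but red or turquoise is not meant.

How it is judged (in metres and radians):
At the end, for the whole second after the job is handed in: Each seasoning stands in the rack bay of the same place, counted from the left, as its bay in the caddy at the start: within 16 mm of the bay's centre along both sides, underside within 5 mm of the rack's floor, upright within 0.1 rad, at rest and released (((y of pad_salt in the frame of caddy between -0.14 and -0.1 m and y of salt in the frame of rack between -0.136 and -0.104 m) or (y of pad_salt in the frame of caddy between -0.06 and -0.02 m and y of salt in the frame of rack between -0.056 and -0.024 m) or (y of pad_salt in the frame of caddy between 0.02 and 0.06 m and y of salt in the frame of rack between 0.024 and 0.056 m) or (y of pad_salt in the frame of caddy between 0.1 and 0.14 m and y of salt in the frame of rack between 0.104 and 0.136 m)) and x of salt in the frame of rack between -0.016 and 0.016 m and z of salt in the frame of rack between 0.005 and 0.015 m and angle between each of salt, tea, jar, mill's own z axis and vertical below 0.1 rad and linear speed of each of salt, tea, jar, mill below 0.03 m/s and contact force between each of salt, tea, jar, mill and the fingers below 0.1 N and ((y of pad_tea in the frame of caddy between -0.14 and -0.1 m and y of tea in the frame of rack between -0.136 and -0.104 m) or (y of pad_tea in the frame of caddy between -0.06 and -0.02 m and y of tea in the frame of rack between -0.056 and -0.024 m) or (y of pad_tea in the frame of caddy between 0.02 and 0.06 m and y of tea in the frame of rack between 0.024 and 0.056 m) or (y of pad_tea in the frame of caddy between 0.1 and 0.14 m and y of tea in the frame of rack between 0.104 and 0.136 m)) and x of tea in the frame of rack between -0.016 and 0.016 m and z of tea in the frame of rack between 0.005 and 0.015 m and ((y of pad_jar in the frame of caddy between -0.14 and -0.1 m and y of jar in the frame of rack between -0.136 and -0.104 m) or (y of pad_jar in the frame of caddy between -0.06 and -0.02 m and y of jar in the frame of rack between -0.056 and -0.024 m) or (y of pad_jar in the frame of caddy between 0.02 and 0.06 m and y of jar in the frame of rack between 0.024 and 0.056 m) or (y of pad_jar in the frame of caddy between 0.1 and 0.14 m and y of jar in the frame of rack between 0.104 and 0.136 m)) and x of jar in the frame of rack between -0.016 and 0.016 m and z of jar in the frame of rack between 0.005 and 0.015 m and ((y of pad_mill in the frame of caddy between -0.14 and -0.1 m and y of mill in the frame of rack between -0.136 and -0.104 m) or (y of pad_mill in the frame of caddy between -0.06 and -0.02 m and y of mill in the frame of rack between -0.056 and -0.024 m) or (y of pad_mill in the frame of caddy between 0.02 and 0.06 m and y of mill in the frame of rack between 0.024 and 0.056 m) or (y of pad_mill in the frame of caddy between 0.1 and 0.14 m and y of mill in the frame of rack between 0.104 and 0.136 m)) and x of mill in the frame of rack between -0.016 and 0.016 m and z of mill in the frame of rack between 0.005 and 0.015 m); the robot touches nothing.
It fails at once if a seasoning is tipped by more than 0.5 rad (about 29 degrees) (angle between any of salt, tea, jar, mill's own z axis and vertical above 0.5 rad).
It fails at once if a seasoning is dropped: it moves faster than 0.7 m/s without being held (a fall of about 25 mm) ((linear speed of salt above 0.7 m/s and contact force between salt and the fingers below 0.05 N) or (linear speed of tea above 0.7 m/s and contact force between tea and the fingers below 0.05 N) or (linear speed of jar above 0.7 m/s and contact force between jar and the fingers below 0.05 N) or (linear speed of mill above 0.7 m/s and contact force between mill and the fingers below 0.05 N)).
It also fails if it takes over 109 s, if anything falls off the work surface, if the arm or the gripper's body presses on something with over 40 N, if the wrist force passes 120 N, or if a joint passes its speed limit or range.

ROBOT

A 6-joint arm with a two-finger parallel gripper is mounted at the origin on the work surface. World frame = base frame: x ahead of the robot, y to its left, z up, the work surface at z = 0. Lengths are in m, angles in degrees, forces in N, time in s.
With the tool pointing down it reaches from about 0.25 to 0.725 m from the base axis. Payload 9.7 kg.
Tool frame: the origin (TCP) lies on the centre line of the jaws, within the pads' length; the fingertips stand 17 mm ahead of it and the grasp point (between the pads) lies 2 mm behind it (bot.nose_length is the distance from the TCP to the fingertips, in m); x points along the fingers, y is the direction in which the jaws open and shut, and the axes are right-handed (so a half turn about x gives the same grasp; the last joint's range is limited). The gripper opens to 85 mm and grips with 20 to 120 N. Pads are 22 mm wide; open, the fingers measure 114 mm over their backs; the gripper's body (76 mm by 85 mm) begins 54 mm behind the grasp point. The pads swing forward as they close: fully open they stand 13 mm farther back than shut.
Start: joints at [74.886, 4.979, 10.078, 95.1, 0, 90], TCP at [0.143, 0.531, 0.248] pointing down, gripper open.
Joint ranges: [-179.16, 179.16], [-48.56, 103.87], [-65.8, 70.77], [-126.05, 130.52], [-82.76, 87.17], [-180, 180]. Speed limits (degrees/s): [127.2, 127.2, 147.25, 180, 180, 180].

INTERFACE

Orientations are given as [roll, pitch, yaw] about the fixed x, y, z axes, in that order (R = Rz(yaw) Ry(pitch) Rx(roll)).
In Python, from workcell import bot, viewer, ticket gives the robot as it stands.
- The arm moves only by the tool jog_arm, never from a script. Its argument "deltas" is a list of rows, each an object of numbers: "fingers": the opening, from 0 (shut) to 1 (fully open); "x", "y", "z": the shift along the world's x, y, z in mm; "twist": the turn about the world's z in degrees. A call has 1 to 10 rows; each row is the pose to reach, as a shift and turn from the pose measured when the call began; what a row does not reach only later rows make up. A row lasts 1/10 s, in which the tool goes at most 50 mm and 8.59 degrees, less where a joint would pass 70% of its speed; a pose out of reach is approached as far as the arm can. A call with a gripper value outside its range is refused whole. The fingers move at their own pace and stop on an object; "grip_force" is the grip in N (left out, the last holds). Time passes only in rows, so rows that repeat a pose let the fingers close. It gives the time, the measured TCP pose, the force and the opening at its end, in the units of the state.
- bot.get_obs(): the state, without advancing time (a new reading comes with each control period).
- viewer.camera(name): name is "scene" or "top" or "wrist"; returns a dict with "image" (384x512x3 uint8, red, green, blue), "fovy" (degrees; the focal length in pixels is half the picture's height over the tangent of half this angle, whatever the lens; pixels are square), "cx", "cy" (the principal point, pixels), "world_to_cam" (4x4, takes a point from world to camera coordinates); the wrist camera has in their place "tool_from_camera" (4x4, takes a point from camera to tool coordinates, whose origin is the TCP and whose axes are the tool frame's). Camera axes: x right, y down, z forward; pixel columns grow to the right and rows downward; lengths in m; the calibration is good to about 2 mm. A picture is of the moment at which its call begins: read the wrist's pose just before it. There is no depth.
- ticket.job_done(): hands the job in, once; it reports no verdict.
The state is a dict: "time": time; "q": joint angles; "qd": joint speeds; "joint_efforts": joint torques, N m; "ee_pos": TCP position; "tcp_rot": TCP orientation; "wrist_force": force on the tool from outside, world axes, zero at the start; "torque": the same for the moment, N m; "opening": finger opening in m.
Only numpy, scipy, OpenCV 4.12 (cv2) and the standard library are available. Lean on these libraries where they do the work, as an engineer would, in place of code of your own. Each camera call takes 0.05 s, during which the arm holds its last target.

## Working session

There is one attempt and no reset: what is moved stays moved. The work goes in short steps, Python scripts to look and compute and a tool call to move; the robot and the scene stay as the last step left them, time stands still between calls to the robot, and variables do not carry over. Pictures are saved under pics/ and viewed, and the job is handed in when it is done.

Besides the shell and the picture viewer there is one more tool, called after "Emit:" as name(argument=value, ...), one argument or row to a line, values as JSON. jog_arm: Moves the arm, as the interface text tells. Its arguments: {"type":"object","properties":{"deltas":{"type":"array"},"grip_force":{"type":"number"}},"required":["deltas"]}

```bash
mkdir -p pics; ls
python3 - <<'E'
from workcell import bot, viewer
import cv2,numpy as np
print(bot.get_obs())
for n in ["scene","top","wrist"]:
    c=viewer.camera(n); cv2.imwrite(f"pics/{n}0.png",c["image"][:,:,::-1])
    print(n,c["fovy"],c["cx"],c["cy"],c.get("world_to_cam",c.get("tool_from_camera")).tolist() if True else 0, c.keys())
E
```

```text
pics
{'time': 0.0, 'q': array([7.48858582e+01, 5.00975493e+00, 1.00311765e+01, 9.50981653e+01,
       5.48304896e-04, 8.99982938e+01]), 'qd': array([ 0.04765778,  0.07955106, -0.01165638, -0.06604377,  0.03235592,
       -0.0162014 ]), 'joint_efforts': array([ 2.57575475e-04, -5.20387316e+01,  4.64804614e+01,  1.61174114e-02,
        4.48081209e-05,  5.13995246e-06]), 'ee_pos': array([0.14334928, 0.530765  , 0.2475666 ]), 'tcp_rot': array([ -90.41105548,   89.92325427, -105.52349146]), 'wrist_force': array([ 0.34100724,  0.54353011, -0.15871252]), 'torque': array([ 0.01313331, -0.0365435 , -0.02881795]), 'opening': 0.08549961433234135}
scene 45.31866257769598 264.1542411548856 189.37091700454113 [[0.7619582657606816, 0.6475420065707332, 0.010437957909612227, -0.40552745766334747], [0.3713406861877233, -0.42363593081406464, -0.8262195185935343, -0.17333408248258209], [-0.5305899509231258, 0.6334208299777088, -0.5632515922123481, 1.3529545444787192], [0.0, 0.0, 0.0, 1.0]] dict_keys(['image', 'fovy', 'cx', 'cy', 'world_to_cam'])
top 42.06688514357589 259.0517053039519 195.73229385448374 [[0.008246246691041698, -0.999891409236771, 0.012213482305007455, -0.004393091027099276], [-0.9931053114756613, -0.009617342011214454, -0.1168304200603131, 0.5730839643045683], [0.11693519459230557, -0.011165861683881539, -0.9930767763866579, 1.0837588276558683], [0.0, 0.0, 0.0, 1.0]] dict_keys(['image', 'fovy', 'cx', 'cy', 'world_to_cam'])
wrist 60.057683723056925 257.83813393120386 189.7458906127267 [[-0.0004845960275383116, -0.32646788707435587, 0.9452081695985781, -0.12606356867231416], [0.9999998685143786, -0.00031675771454007774, 0.00040328126046815883, 0.0006086749455544993], [0.00016774359856499326, 0.9452082407457918, 0.32646799764805323, -0.08388247698692701], [0.0, 0.0, 0.0, 1.0]] dict_keys(['image', 'fovy', 'cx', 'cy', 'tool_from_camera'])
```

View pics/scene0.png

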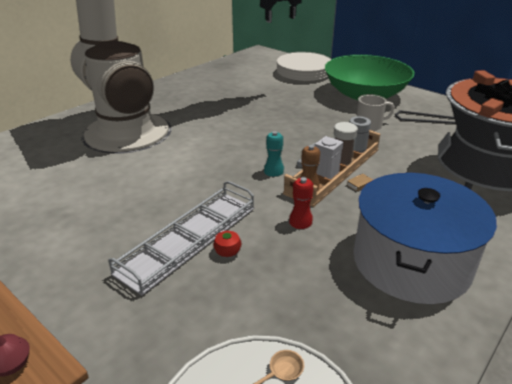

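View pics/top0.png

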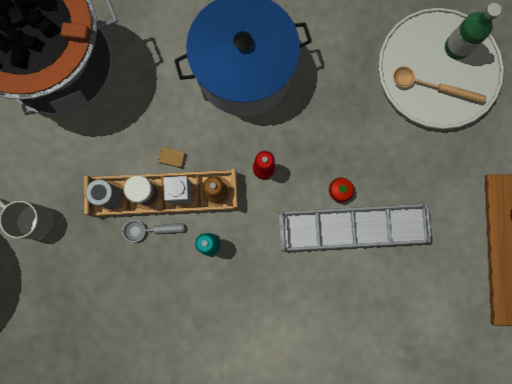

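View pics/wrist0.png

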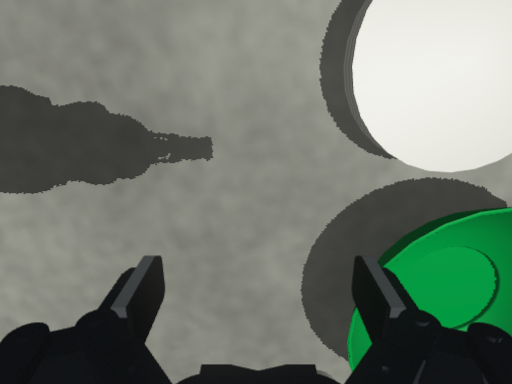

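```bash
cat > h.py <<'E'
import cv2,numpy as np
def f(c): return c["image"].shape[0]/2/np.tan(np.radians(c["fovy"]/2))
def ray(c,u,v):
    T=c["world_to_cam"]; d=np.array([(u-c["cx"])/f(c),(v-c["cy"])/f(c),1.])
    R=T[:3,:3]; return -R.T@T[:3,3], R.T@d
def at(c,u,v,z):
    o,d=ray(c,u,v); return o+d*(z-o[2])/d[2]
def proj(c,p):
    q=c["world_to_cam"]@np.append(p,1); return np.array([c["cx"]+f(c)*q[0]/q[2],c["cy"]+f(c)*q[1]/q[2]])
def Rt(o): 
    from scipy.spatial.transform import Rotation as S
    return S.from_euler('xyz',o["tcp_rot"],degrees=True).as_matrix()
def wcam(c,o):
    T=np.eye(4);T[:3,:3]=Rt(o);T[:3,3]=o["ee_pos"]
    c=dict(c);c["world_to_cam"]=np.linalg.inv(T@c["tool_from_camera"]);return c
E
python3 - <<'E'
import cv2
i=cv2.imread("pics/top0.png"); 
cv2.imwrite("pics/capA.png",cv2.resize(i[140:265,75:285],None,fx=3.8,fy=3.8,interpolation=cv2.INTER_CUBIC))
cv2.imwrite("pics/rackA.png",cv2.resize(i[170:260,270:440],None,fx=4.6,fy=4.6,interpolation=cv2.INTER_CUBIC))
j=cv2.imread("pics/scene0.png"); cv2.imwrite("pics/capB.png",cv2.resize(j[100:240,250:400],None,fx=4,fy=4,interpolation=cv2.INTER_CUBIC))
E
```

```text
(no output)
```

View pics/capA.png

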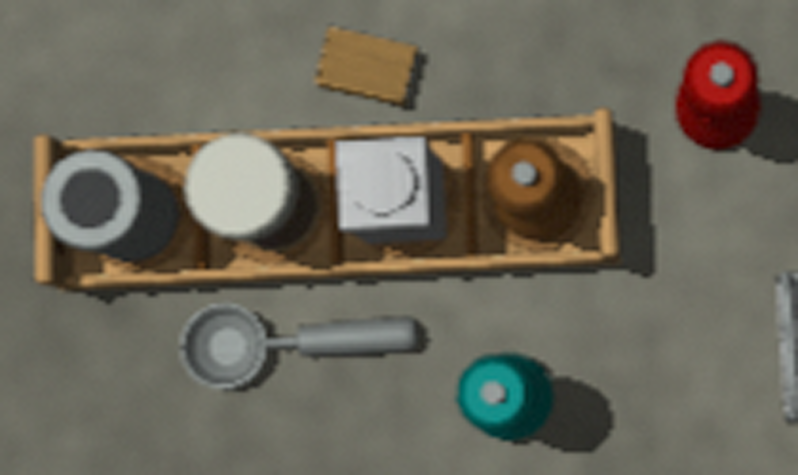

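View pics/rackA.png

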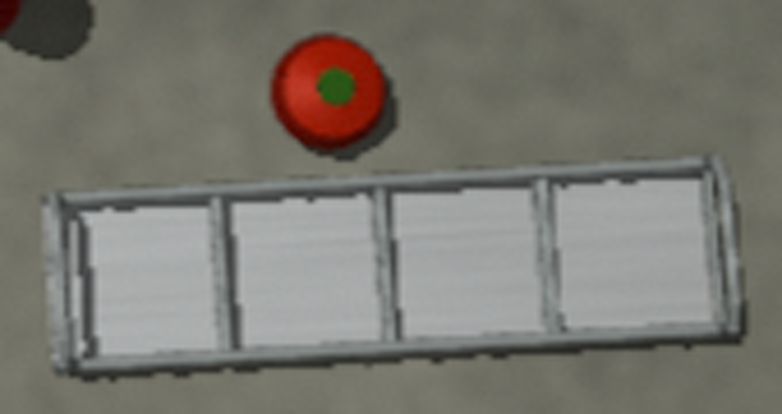

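View pics/capB.png

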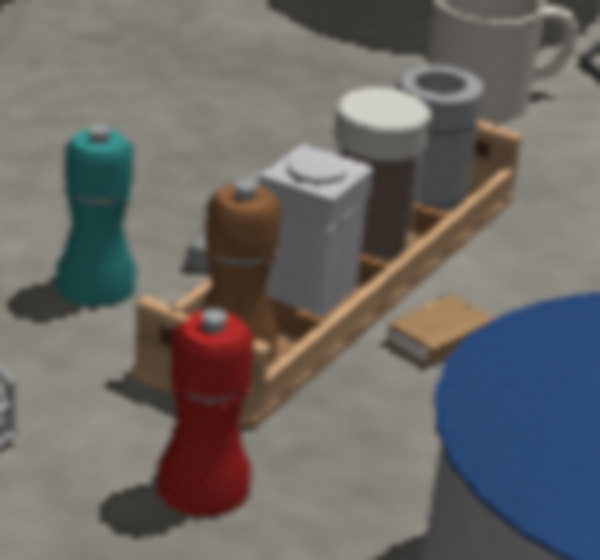

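Run:
```python
from h import *
from workcell import viewer
t=viewer.camera("top"); s=viewer.camera("scene")
A=lambda x,y:(75+(x+.5)/3.8-.5,140+(y+.5)/3.8-.5)
B=lambda x,y:(270+(x+.5)/4.6-.5,170+(y+.5)/4.6-.5)
S=lambda x,y:(250+(x+.5)/4-.5,100+(y+.5)/4-.5)
def tri(a,b):
    o1,d1=ray(t,*a);o2,d2=ray(s,*b); M=np.stack([d1,-d2],1); k=np.linalg.lstsq(M,o2-o1,rcond=None)[0]
    p,q=o1+k[0]*d1,o2+k[1]*d2; return (p+q)/2,np.linalg.norm(p-q)
for n,a,b,z in [("salt",(91,199),(444,82),.095),("jar",(238,186),(384,110),.111),("tea",(384,183),None,.099),("teadisc",(386,183),(317,165),.103),("mill",(524,174),(246,189),.123),("red",(721,74),(212,320),.112)]:
    print(n,at(t,*A(*a),z).round(4), [x.round(4) for x in tri(A(*a),S(*b))] if b else "")
print("caddy"); C=[at(t,*A(*p),.054) for p in [(36,137),(36,280),(604,111),(616,257)]]
for p in C: print(p.round(4))
l=(C[0]+C[1])/2; r=(C[2]+C[3])/2; print((l+r)/2, np.linalg.norm(l-r), np.degrees(np.arctan2(-(l-r)[0],(l-r)[1])))
print("tea edges", [np.array(at(t,*A(*p),.099)).round(4) for p in [(335,142),(426,136),(341,230),(430,226)]])
print("rack rails z.032 corners");
R=[at(t,*B(*p),.032) for p in [(63,201),(65,366),(707,165),(735,335)]]
for p in R: print(p.round(4))
print("rack part z.03"); P=[]
for p in [(219,202),(229,350),(380,190),(391,338),(543,181),(553,327)]: P.append(at(t,*B(*p),.03)); print(P[-1].round(4))
```

```text
salt [0.5705 0.3397 0.095 ] [array([0.5723, 0.3415, 0.093 ]), np.float64(0.0037)]
jar [0.5765 0.255  0.111 ] [array([0.5781, 0.2568, 0.1063]), np.float64(0.0024)]
tea [0.5805 0.1772 0.099 ] 
teadisc [0.58   0.1754 0.103 ] [array([0.5816, 0.1767, 0.101 ]), np.float64(0.0032)]
mill [0.583  0.0978 0.123 ] [array([0.5845, 0.0988, 0.1183]), np.float64(0.0021)]
red [ 0.6414 -0.0089  0.112 ] [array([ 0.6422, -0.009 ,  0.1077]), np.float64(0.0)]
caddy
[0.6113 0.3858 0.054 ]
[0.5284 0.3818 0.054 ]
[0.63   0.0577 0.054 ]
[0.5448 0.0496 0.054 ]
[0.57864061 0.2187393  0.054     ] 0.33057023816230957 3.034336870323005
tea edges [array([0.6032, 0.205 , 0.099 ]), array([0.6071, 0.1546, 0.099 ]), array([0.5541, 0.2001, 0.099 ]), array([0.5568, 0.1511, 0.099 ])]
rack rails z.032 corners
[ 0.5343 -0.0538  0.032 ]
[ 0.4547 -0.0549  0.032 ]
[ 0.5548 -0.3682  0.032 ]
[ 0.4723 -0.3793  0.032 ]
rack part z.03
[ 0.5347 -0.1299  0.03  ]
[ 0.463  -0.1343  0.03  ]
[ 0.5413 -0.2085  0.03  ]
[ 0.4695 -0.2128  0.03  ]
[ 0.5464 -0.2883  0.03  ]
[ 0.4755 -0.2916  0.03  ]
```

Run:
```python
from h import *
from workcell import bot
o=bot.get_obs(); R=Rt(o); print(R.round(3)); print("jaw az",np.degrees(np.arctan2(R[1,1],R[0,1])))
```

```text
[[-0.     0.261  0.965]
 [-0.001  0.965 -0.261]
 [-1.    -0.001  0.   ]]
jaw az 74.88567684484792
```

Emit:
jog_arm(
  deltas=[
    {"x": 40, "y": -40, "z": 10, "twist": -8},
    {"x": 75, "y": -75, "z": 20, "twist": -16},
    {"x": 110, "y": -110, "z": 20, "twist": -24},
    {"x": 145, "y": -145, "z": 20, "twist": -32},
    {"x": 180, "y": -180, "z": 20, "twist": -40},
    {"x": 215, "y": -215, "z": 20, "twist": -48},
    {"x": 250, "y": -250, "z": 20, "twist": -56},
    {"x": 285, "y": -285, "z": 20, "twist": -64},
    {"x": 320, "y": -320, "z": 20, "twist": -71},
    {"x": 355, "y": -355, "z": 20, "twist": -71},
  ],
  grip_force=40,
)

```text
validation failed for argument at $.de...
```

Emit:
jog_arm(
  deltas=[
    {"x": 35, "y": -35},
    {"x": 70, "y": -70},
    {"x": 85, "y": -78},
    {"x": 85, "y": -78},
    {"x": 85, "y": -78},
  ],
)

```text
validation failed for argument at $.de...
```

Run:
```python
from h import *
from workcell import bot,viewer
o=bot.get_obs(); c=viewer.camera("wrist"); cv2.imwrite("pics/w1.png",c["image"][:,:,::-1])
print(o["time"],o["ee_pos"],o["wrist_force"]); R=Rt(o); print("jaw az",np.degrees(np.arctan2(R[1,1],R[0,1])),R[:,0])
w=wcam(c,o)
for n,p in dict(mill=(.583,.098,.123),tea=(.5805,.1765,.103)).items(): print(n,proj(w,p))
```

```text
0.25 [0.14339789 0.53088271 0.24793569] [0.32006404 0.10270251 0.42371264]
jaw az 74.88567684484792 [-1.71249747e-04 -6.38972027e-04 -9.99999781e-01]
mill [ 28.52271503 571.05082117]
tea [ 89.59387365 540.68867963]
```

View pics/w1.png

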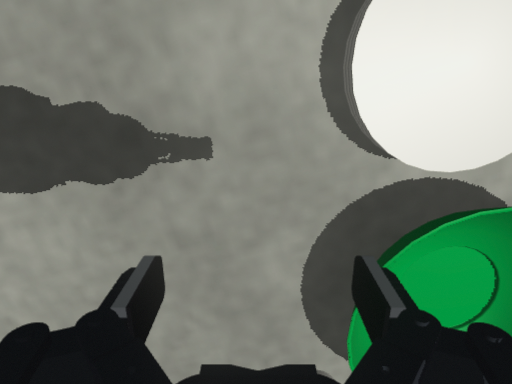

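The arm has not moved: the call was refused, so I'll give all keys in every row.

Emit:
jog_arm(
  deltas=[
    {"fingers": 1, "x": 40, "y": -40, "z": 10, "twist": -8},
    {"fingers": 1, "x": 75, "y": -75, "z": 20, "twist": -16},
    {"fingers": 1, "x": 110, "y": -110, "z": 20, "twist": -24},
    {"fingers": 1, "x": 145, "y": -145, "z": 20, "twist": -32},
    {"fingers": 1, "x": 180, "y": -180, "z": 20, "twist": -40},
    {"fingers": 1, "x": 215, "y": -215, "z": 20, "twist": -48},
    {"fingers": 1, "x": 250, "y": -250, "z": 20, "twist": -56},
    {"fingers": 1, "x": 285, "y": -285, "z": 20, "twist": -64},
    {"fingers": 1, "x": 320, "y": -320, "z": 20, "twist": -71},
    {"fingers": 1, "x": 355, "y": -355, "z": 20, "twist": -71},
  ],
  grip_force=40,
)

```text
time: 1.3
ee_pos: [0.4969, 0.1767, 0.2682]
tcp_rot: [178.2, 90.0, 91.8]
wrist_force: [1.5, 1.3, -0.6]
opening: 0.0854
```

Emit:
jog_arm(
  deltas=[
    {"fingers": 1, "x": 35, "y": -30, "z": 0, "twist": 0},
    {"fingers": 1, "x": 70, "y": -60, "z": 0, "twist": 0},
    {"fingers": 1, "x": 86, "y": -79, "z": 0, "twist": 0},
    {"fingers": 1, "x": 86, "y": -79, "z": 0, "twist": 0},
    {"fingers": 1, "x": 86, "y": -79, "z": 0, "twist": 0},
  ],
)

```text
time: 1.8
ee_pos: [0.5828, 0.0975, 0.2678]
tcp_rot: [-112.2, 89.9, 161.3]
wrist_force: [0.2, 0.2, 0.5]
opening: 0.0853
```

Run:
```python
from h import *
from workcell import bot,viewer
o=bot.get_obs(); c=viewer.camera("wrist"); cv2.imwrite("pics/w2.png",c["image"][:,:,::-1])
print(o["time"],o["ee_pos"],o["wrist_force"]); R=Rt(o); print("jaw az",np.degrees(np.arctan2(R[1,1],R[0,1])),R[:,0])
w=wcam(c,o)
for n,p in dict(mill=(.583,.098,.123),tea=(.5805,.1765,.103)).items(): print(n,proj(w,p))
```

```text
1.8 [0.58279834 0.09754528 0.26783225] [0.18581477 0.2468096  0.47088393]
jaw az 3.5687263485682212 [-8.89812280e-04  3.00363895e-04 -9.99999559e-01]
mill [257.59547011 179.65540288]
tea [260.45957404  82.56906384]
```

View pics/w2.png

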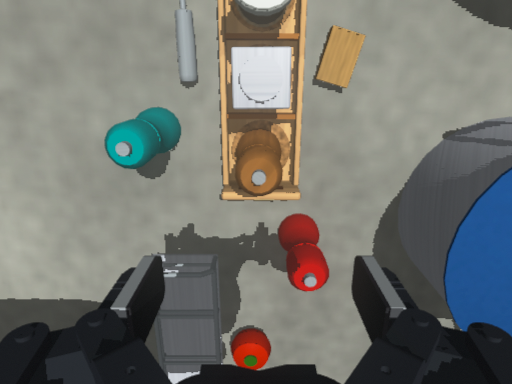

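Emit:
jog_arm(
  deltas=[
    {"fingers": 1, "x": 0, "y": 0, "z": -35, "twist": 0},
    {"fingers": 1, "x": 0, "y": 0, "z": -70, "twist": 0},
    {"fingers": 1, "x": 0, "y": 0, "z": -105, "twist": 0},
    {"fingers": 1, "x": 0, "y": 0, "z": -130, "twist": 0},
    {"fingers": 1, "x": 0, "y": 0, "z": -150, "twist": 0},
    {"fingers": 1, "x": 0, "y": 0, "z": -165, "twist": 0},
    {"fingers": 1, "x": 0, "y": 0, "z": -172, "twist": 0},
    {"fingers": 1, "x": 0, "y": 0, "z": -172, "twist": 0},
  ],
  grip_force=50,
)

```text
time: 2.65
ee_pos: [0.5819, 0.0987, 0.0959]
tcp_rot: [-112.7, 89.9, 161.0]
wrist_force: [0.4, -0.0, 0.3]
opening: 0.0851
```

Emit:
jog_arm(
  deltas=[
    {"fingers": 0.3, "x": 0, "y": 0, "z": 0, "twist": 0},
    {"fingers": 0.3, "x": 0, "y": 0, "z": 0, "twist": 0},
    {"fingers": 0.3, "x": 0, "y": 0, "z": 0, "twist": 0},
    {"fingers": 0.3, "x": 0, "y": 0, "z": 0, "twist": 0},
    {"fingers": 0.3, "x": 0, "y": 0, "z": 0, "twist": 0},
    {"fingers": 0.3, "x": 0, "y": 0, "z": 0, "twist": 0},
    {"fingers": 0.3, "x": 0, "y": 0, "z": 0, "twist": 0},
    {"fingers": 0.3, "x": 0, "y": 0, "z": 0, "twist": 0},
  ],
)

```text
time: 3.45
ee_pos: [0.5825, 0.0987, 0.097]
tcp_rot: [130.5, 89.9, 44.2]
wrist_force: [0.3, 0.4, 5.6]
opening: 0.0417
```

Emit:
jog_arm(
  deltas=[
    {"fingers": 0, "x": 0, "y": 0, "z": 0, "twist": 0},
    {"fingers": 0, "x": 0, "y": 0, "z": 0, "twist": 0},
    {"fingers": 0, "x": 0, "y": 0, "z": 10, "twist": 0},
    {"fingers": 0, "x": 0, "y": 0, "z": 25, "twist": 0},
    {"fingers": 0, "x": 0, "y": 0, "z": 50, "twist": 0},
    {"fingers": 0, "x": 0, "y": 0, "z": 80, "twist": 0},
    {"fingers": 0, "x": 0, "y": 0, "z": 110, "twist": 0},
    {"fingers": 0, "x": 0, "y": 0, "z": 140, "twist": 0},
    {"fingers": 0, "x": 0, "y": 0, "z": 165, "twist": 0},
    {"fingers": 0, "x": 0, "y": 0, "z": 165, "twist": 0},
  ],
)

```text
time: 4.45
ee_pos: [0.5834, 0.0988, 0.267]
tcp_rot: [100.3, 89.6, 14.0]
wrist_force: [-0.0, 0.3, -2.6]
opening: 0.0415
```

Emit:
jog_arm(
  deltas=[
    {"fingers": 0, "x": -3, "y": -15, "z": 0, "twist": 0},
    {"fingers": 0, "x": -8, "y": -40, "z": 0, "twist": 0},
    {"fingers": 0, "x": -15, "y": -70, "z": 0, "twist": 0},
    {"fingers": 0, "x": -20, "y": -100, "z": 0, "twist": 0},
    {"fingers": 0, "x": -26, "y": -130, "z": 0, "twist": 0},
    {"fingers": 0, "x": -32, "y": -160, "z": 0, "twist": 0},
    {"fingers": 0, "x": -38, "y": -190, "z": 0, "twist": 0},
    {"fingers": 0, "x": -44, "y": -220, "z": 0, "twist": 0},
    {"fingers": 0, "x": -50, "y": -240, "z": 0, "twist": 0},
    {"fingers": 0, "x": -50, "y": -250, "z": 0, "twist": 0},
  ],
)

```text
time: 5.45
ee_pos: [0.5321, -0.1532, 0.2663]
tcp_rot: [103.4, 89.6, 16.9]
wrist_force: [0.5, 0.3, -2.4]
opening: 0.0411
```

Run:
```python
from h import *
from workcell import bot,viewer
o=bot.get_obs(); c=viewer.camera("wrist"); cv2.imwrite("pics/w3.png",c["image"][:,:,::-1])
np.savez("w3.npz",w=wcam(c,o)["world_to_cam"])
s=viewer.camera("scene"); cv2.imwrite("pics/s3.png",s["image"][:,:,::-1])
print(o["time"],o["ee_pos"],o["wrist_force"],o["opening"])
```

```text
5.45 [ 0.53208908 -0.15316104  0.26632292] [ 0.49172174  0.28889739 -2.41954724] 0.04112034535812396
```

View pics/w3.png

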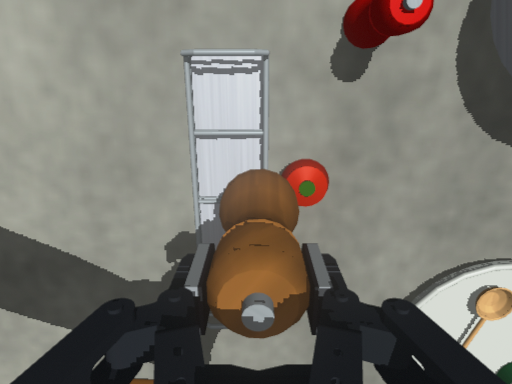

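View pics/s3.png

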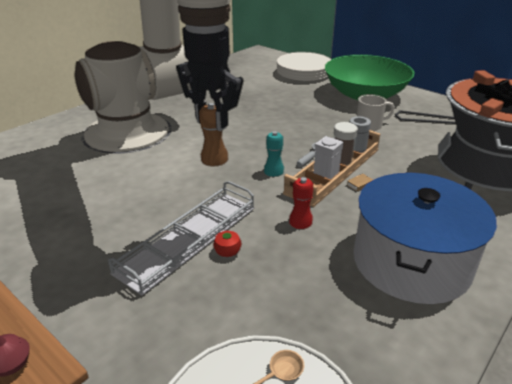

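Run:
```python
from h import *
i=cv2.imread("pics/w3.png"); cv2.imwrite("pics/w3c.png",cv2.resize(i[40:250,170:290],None,fx=2.8,fy=2.8,interpolation=cv2.INTER_CUBIC))
```

```text
(no output)
```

View pics/w3c.png

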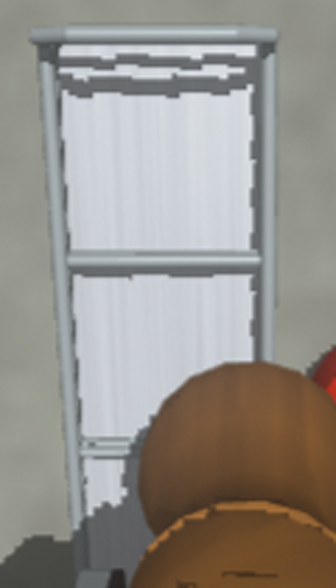

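Run:
```python
from h import *
from workcell import viewer
c=viewer.camera("wrist"); c["world_to_cam"]=np.load("w3.npz")["w"]
B=lambda x,y:(170+(x+.5)/2.8-.5,40+(y+.5)/2.8-.5)
for n,p,z in [("p1L",(67,260),.030),("p1R",(266,260),.030),("loopL",(38,36),.051),("loopR",(272,36),.051),("p2L",(76,442),.03),("railL",(49,80),.031),("railR",(265,80),.031),("railR2",(267,340),.031)]:
    print(n,at(c,*B(*p),z).round(4))
```

```text
p1L [ 0.4627 -0.1314  0.03  ]
p1R [ 0.5399 -0.1267  0.03  ]
loopL [ 0.4567 -0.0522  0.051 ]
loopR [ 0.536  -0.0473  0.051 ]
p2L [ 0.4664 -0.2067  0.03  ]
railL [ 0.4564 -0.0659  0.031 ]
railR [ 0.535  -0.0611  0.031 ]
railR2 [ 0.5425 -0.1583  0.031 ]
```

Emit:
jog_arm(
  deltas=[
    {"fingers": 0, "x": -2, "y": -20, "z": 0, "twist": 0},
    {"fingers": 0, "x": -5, "y": -50, "z": 0, "twist": 0},
    {"fingers": 0, "x": -8, "y": -80, "z": 0, "twist": 0},
    {"fingers": 0, "x": -11, "y": -110, "z": 0, "twist": 0},
    {"fingers": 0, "x": -14, "y": -140, "z": -20, "twist": 0},
    {"fingers": 0, "x": -17, "y": -165, "z": -40, "twist": 0},
    {"fingers": 0, "x": -18, "y": -177, "z": -60, "twist": 0},
    {"fingers": 0, "x": -18, "y": -177, "z": -80, "twist": 0},
    {"fingers": 0, "x": -18, "y": -177, "z": -100, "twist": 0},
    {"fingers": 0, "x": -18, "y": -177, "z": -100, "twist": 0},
  ],
)

```text
time: 6.6
ee_pos: [0.5147, -0.3267, 0.1632]
tcp_rot: [152.9, 89.7, 66.5]
wrist_force: [-0.3, -0.2, -2.7]
opening: 0.0417
```

Run:
```python
from h import *
from workcell import bot,viewer
o=bot.get_obs(); 
for n in ["scene","top"]:
  s=viewer.camera(n); cv2.imwrite(f"pics/{n}4.png",s["image"][:,:,::-1])
s=cv2.imread("pics/scene4.png");t=cv2.imread("pics/top4.png")
a=cv2.resize(s[120:300,80:280],(600,540)); cv2.imwrite("pics/c4.png",a)
print(o["time"],o["ee_pos"],o["wrist_force"],o["opening"])
```

```text
6.6 [ 0.51466823 -0.32668518  0.1631646 ] [-0.32788499 -0.1927331  -2.69531245] 0.0417115180435347
```

View pics/c4.png

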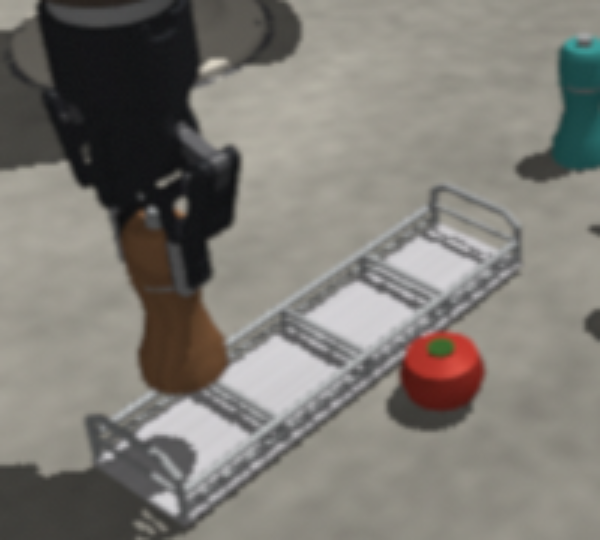

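Emit:
jog_arm(
  deltas=[
    {"fingers": 0, "x": 0, "y": -3, "z": -15, "twist": 0},
    {"fingers": 0, "x": 0, "y": -3, "z": -30, "twist": 0},
    {"fingers": 0, "x": 0, "y": -3, "z": -45, "twist": 0},
    {"fingers": 0, "x": 0, "y": -3, "z": -55, "twist": 0},
    {"fingers": 0, "x": 0, "y": -3, "z": -60, "twist": 0},
    {"fingers": 0, "x": 0, "y": -3, "z": -60, "twist": 0},
  ],
)

```text
time: 7.3
ee_pos: [0.5152, -0.3302, 0.1057]
tcp_rot: [121.9, 89.7, 35.5]
wrist_force: [-0.3, 0.4, -2.5]
opening: 0.0417
```

Emit:
jog_arm(
  deltas=[
    {"fingers": 0, "x": 0, "y": 0, "z": -2, "twist": 0},
    {"fingers": 0, "x": 0, "y": 0, "z": -3, "twist": 0},
    {"fingers": 0, "x": 0, "y": 0, "z": -3, "twist": 0},
  ],
)

```text
time: 7.6
ee_pos: [0.5153, -0.3303, 0.103]
tcp_rot: [118.1, 89.6, 31.8]
wrist_force: [-0.9, -0.5, -2.3]
opening: 0.0414
```

Emit:
jog_arm(
  deltas=[
    {"fingers": 0, "x": 0, "y": 0, "z": -2, "twist": 0},
    {"fingers": 0, "x": 0, "y": 0, "z": -3, "twist": 0},
    {"fingers": 0, "x": 0, "y": 0, "z": -3, "twist": 0},
  ],
)

```text
time: 7.9
ee_pos: [0.5152, -0.3303, 0.0998]
tcp_rot: [119.4, 89.6, 33.1]
wrist_force: [-0.2, -0.8, -2.6]
opening: 0.0417
```

Emit:
jog_arm(
  deltas=[
    {"fingers": 0, "x": 0, "y": 0, "z": -2, "twist": 0},
    {"fingers": 0, "x": 0, "y": 0, "z": -2, "twist": 0},
    {"fingers": 0, "x": 0, "y": 0, "z": -2, "twist": 0},
  ],
)

```text
time: 8.2
ee_pos: [0.5152, -0.3302, 0.0978]
tcp_rot: [120.8, 89.7, 34.4]
wrist_force: [1.1, -1.6, -2.9]
opening: 0.0413
```

Emit:
jog_arm(
  deltas=[
    {"fingers": 0, "x": 0, "y": 0, "z": -2, "twist": 0},
    {"fingers": 0, "x": 0, "y": 0, "z": -2, "twist": 0},
    {"fingers": 0, "x": 0, "y": 0, "z": -2, "twist": 0},
  ],
)

```text
time: 8.5
ee_pos: [0.5154, -0.3304, 0.0962]
tcp_rot: [113.6, 89.6, 27.3]
wrist_force: [-0.1, 0.3, 1.4]
opening: 0.0415
```

Contact (the force rose from -2.6 to +1.4 N). Release and back off upward.

Emit:
jog_arm(
  deltas=[
    {"fingers": 0.6, "x": 0, "y": 0, "z": 0, "twist": 0},
    {"fingers": 0.75, "x": 0, "y": 0, "z": 0, "twist": 0},
    {"fingers": 0.9, "x": 0, "y": 0, "z": 0, "twist": 0},
    {"fingers": 0.9, "x": 0, "y": 0, "z": 0, "twist": 0},
    {"fingers": 0.9, "x": 0, "y": 0, "z": 0, "twist": 0},
    {"fingers": 0.9, "x": 0, "y": 0, "z": 25, "twist": 0},
    {"fingers": 1, "x": 0, "y": 0, "z": 65, "twist": 0},
    {"fingers": 1, "x": 0, "y": 0, "z": 110, "twist": 0},
    {"fingers": 1, "x": 0, "y": 0, "z": 160, "twist": 0},
    {"fingers": 1, "x": 0, "y": 0, "z": 175, "twist": 0},
  ],
)

```text
time: 9.5
ee_pos: [0.516, -0.3307, 0.2771]
tcp_rot: [82.3, 89.3, -4.0]
wrist_force: [0.4, 0.4, 0.3]
opening: 0.0851
```

Run:
```python
from h import *
from workcell import bot,viewer
o=bot.get_obs(); 
for n in ["scene","wrist"]:
  s=viewer.camera(n); cv2.imwrite(f"pics/{n}5.png",s["image"][:,:,::-1])
  if n=="wrist": np.savez("w5.npz",w=wcam(s,o)["world_to_cam"])
a=cv2.imread("pics/scene5.png")[120:300,80:280]; b=cv2.imread("pics/wrist5.png")
cv2.imwrite("pics/c5.png",np.hstack([cv2.resize(a,(350,315)),cv2.resize(b,(420,315))]))
print(o["time"],o["ee_pos"],o["wrist_force"],o["opening"])
```

```text
9.5 [ 0.51600161 -0.33072751  0.27713008] [0.43996963 0.3913713  0.34187274] 0.08513481608487505
```

View pics/c5.png

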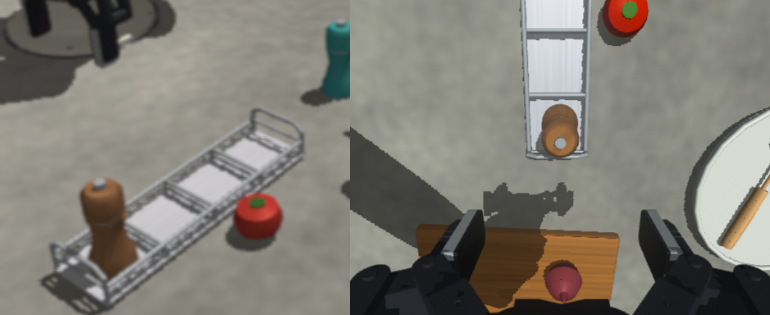

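View pics/wrist5.png

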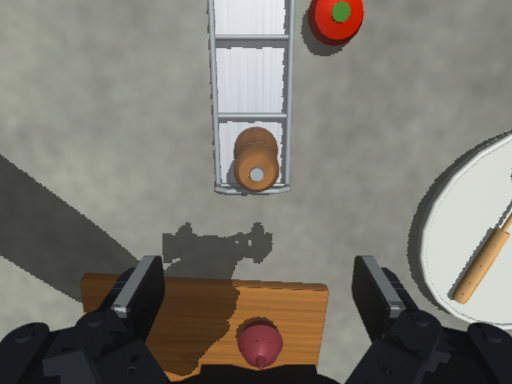

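Run:
```python
from h import *
from workcell import viewer
c=viewer.camera("wrist"); c["world_to_cam"]=np.load("w5.npz")["w"]
for n,p,z in [("p3L",(217,117),.030),("p3R",(288,117),.030),("p2L",(214,40),.03),("p2R",(291,40),.03),("knob",(257,174),.122)]:
    print(n,at(c,*p,z).round(4))
```

```text
p3L [ 0.4719 -0.2928  0.03  ]
p3R [ 0.5501 -0.2879  0.03  ]
p2L [ 0.467  -0.2152  0.03  ]
p2R [ 0.5459 -0.21    0.03  ]
knob [ 0.5175 -0.3285  0.122 ]
```

Run:
```python
from h import *
from workcell import bot,viewer
o=bot.get_obs(); c=viewer.camera("wrist")
R=Rt(o); print("jaw az",np.degrees(np.arctan2(R[1,1],R[0,1])),R[:,0],o["ee_pos"])
i=cv2.imread("pics/w2.png"); cv2.imwrite("pics/w2c.png",cv2.resize(i[0:120,200:320],None,fx=4.5,fy=4.5,interpolation=cv2.INTER_CUBIC))
```

```text
jaw az 3.6722236138286366 [ 0.00757633  0.00182191 -0.99996964] [ 0.5158099  -0.33062212  0.27218092]
```

View pics/w2c.png

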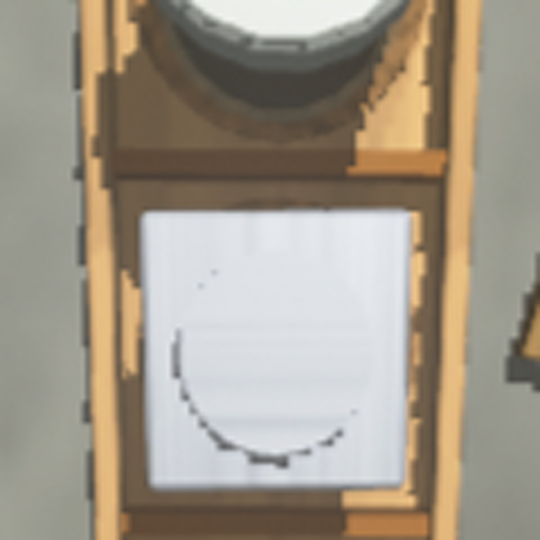

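Run:
```python
from h import *
from workcell import bot,viewer
o=bot.get_obs(); c=viewer.camera("wrist")
# w2 pose: rotation about same, position as read then
o2=dict(o); o2["ee_pos"]=np.array([.5828,.0975,.2678]); o2["tcp_rot"]=np.array([-112.2,89.9,161.3])
w=wcam(c,o2); print(at(w,261,77.5,.099), at(w,258.5,178.5,.123))
```

```text
[0.58069966 0.18050243 0.099     ] [0.58360221 0.09907971 0.123     ]
```

Emit:
jog_arm(
  deltas=[
    {"fingers": 1, "x": 4, "y": 30, "z": 0, "twist": 0},
    {"fingers": 1, "x": 10, "y": 75, "z": 0, "twist": 0},
    {"fingers": 1, "x": 16, "y": 123, "z": 0, "twist": 0},
    {"fingers": 1, "x": 22, "y": 171, "z": 0, "twist": 0},
    {"fingers": 1, "x": 28, "y": 219, "z": 0, "twist": 0},
    {"fingers": 1, "x": 34, "y": 267, "z": 0, "twist": 0},
    {"fingers": 1, "x": 40, "y": 315, "z": 0, "twist": 0},
    {"fingers": 1, "x": 46, "y": 363, "z": 0, "twist": 0},
    {"fingers": 1, "x": 53, "y": 411, "z": 0, "twist": 0},
    {"fingers": 1, "x": 58, "y": 450, "z": 0, "twist": 0},
  ],
)

```text
time: 10.75
ee_pos: [0.5727, 0.1222, 0.2678]
tcp_rot: [152.4, 89.8, 66.2]
wrist_force: [0.7, -1.2, 0.3]
opening: 0.0856
```

Emit:
jog_arm(
  deltas=[
    {"fingers": 1, "x": 6, "y": 40, "z": 0, "twist": 0},
    {"fingers": 1, "x": 7, "y": 58, "z": -10, "twist": 0},
    {"fingers": 1, "x": 7, "y": 58, "z": -40, "twist": 0},
    {"fingers": 1, "x": 7, "y": 58, "z": -75, "twist": 0},
    {"fingers": 1, "x": 7, "y": 58, "z": -110, "twist": 0},
    {"fingers": 1, "x": 7, "y": 58, "z": -120, "twist": 0},
    {"fingers": 1, "x": 7, "y": 58, "z": -120, "twist": 0},
  ],
)

```text
time: 11.45
ee_pos: [0.5784, 0.1794, 0.1456]
tcp_rot: [-136.4, 89.8, 137.3]
wrist_force: [-0.2, 1.2, 0.8]
opening: 0.0854
```

Emit:
jog_arm(
  deltas=[
    {"fingers": 1, "x": 2, "y": -1, "z": -20, "twist": 0},
    {"fingers": 1, "x": 2, "y": -1, "z": -40, "twist": 0},
    {"fingers": 1, "x": 2, "y": -1, "z": -54, "twist": 0},
    {"fingers": 1, "x": 2, "y": -1, "z": -59, "twist": 0},
    {"fingers": 1, "x": 2, "y": -1, "z": -59, "twist": 0},
  ],
)

```text
time: 11.95
ee_pos: [0.5805, 0.1784, 0.0869]
tcp_rot: [-137.5, 89.8, 136.2]
wrist_force: [-0.0, -0.0, 0.5]
opening: 0.0853
```

Emit:
jog_arm(
  deltas=[
    {"fingers": 0.4, "x": 0, "y": 0, "z": 0, "twist": 0},
    {"fingers": 0.4, "x": 0, "y": 0, "z": 0, "twist": 0},
    {"fingers": 0.4, "x": 0, "y": 0, "z": 0, "twist": 0},
    {"fingers": 0.4, "x": 0, "y": 0, "z": 0, "twist": 0},
    {"fingers": 0.4, "x": 0, "y": 0, "z": 0, "twist": 0},
    {"fingers": 0.2, "x": 0, "y": 0, "z": 0, "twist": 0},
    {"fingers": 0, "x": 0, "y": 0, "z": 0, "twist": 0},
    {"fingers": 0, "x": 0, "y": 0, "z": 0, "twist": 0},
  ],
)

```text
time: 12.75
ee_pos: [0.5809, 0.1785, 0.0881]
tcp_rot: [-166.0, 89.8, 107.7]
wrist_force: [-1.4, -0.5, 5.9]
opening: 0.0493
```

Emit:
jog_arm(
  deltas=[
    {"fingers": 0, "x": 0, "y": 0, "z": 8, "twist": 0},
    {"fingers": 0, "x": 0, "y": 0, "z": 25, "twist": 0},
    {"fingers": 0, "x": 0, "y": 0, "z": 50, "twist": 0},
    {"fingers": 0, "x": 0, "y": 0, "z": 80, "twist": 0},
    {"fingers": 0, "x": 0, "y": 0, "z": 115, "twist": 0},
    {"fingers": 0, "x": 0, "y": 0, "z": 145, "twist": 0},
    {"fingers": 0, "x": 0, "y": 0, "z": 165, "twist": 0},
    {"fingers": 0, "x": -3, "y": -15, "z": 170, "twist": 0},
    {"fingers": 0, "x": -6, "y": -40, "z": 170, "twist": 0},
    {"fingers": 0, "x": -11, "y": -70, "z": 170, "twist": 0},
  ],
)

```text
time: 13.75
ee_pos: [0.5695, 0.1076, 0.2574]
tcp_rot: [-147.4, 89.8, 126.3]
wrist_force: [1.0, -0.2, -2.2]
opening: 0.0489
```

Run:
```python
from h import *
from workcell import bot,viewer
o=bot.get_obs()
s=viewer.camera("scene"); cv2.imwrite("pics/s6.png",cv2.resize(s["image"][80:260,150:400,::-1],None,fx=3,fy=3))
print(o["time"],o["ee_pos"],o["wrist_force"],o["opening"])
```

```text
13.75 [0.56947074 0.10764066 0.25744952] [ 1.0181495  -0.170227   -2.24972274] 0.04894726224789154
```

View pics/s6.png

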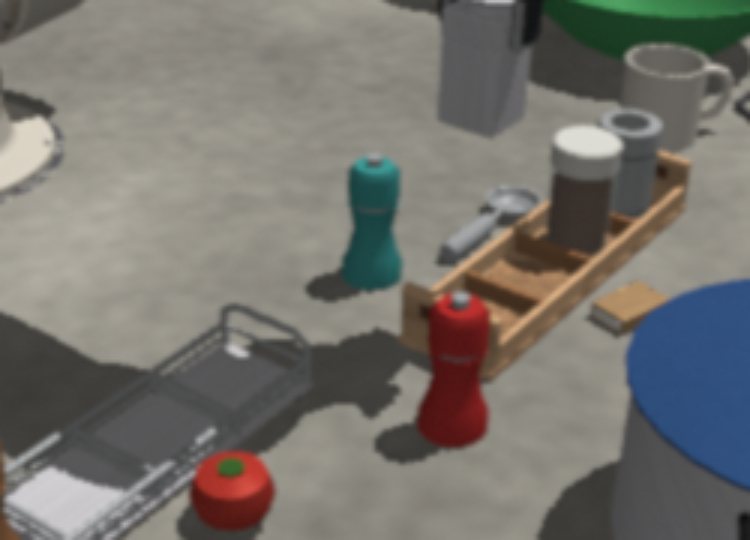

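Tin held upright at the top (centre about (490,70)), and the rest is undisturbed. Carry it to bay 3 (.509, -.251).

Emit:
jog_arm(
  deltas=[
    {"fingers": 0, "x": -6, "y": -30, "z": 0, "twist": 0},
    {"fingers": 0, "x": -12, "y": -65, "z": 0, "twist": 0},
    {"fingers": 0, "x": -18, "y": -105, "z": 0, "twist": 0},
    {"fingers": 0, "x": -25, "y": -145, "z": 0, "twist": 0},
    {"fingers": 0, "x": -32, "y": -185, "z": 0, "twist": 0},
    {"fingers": 0, "x": -39, "y": -225, "z": 0, "twist": 0},
    {"fingers": 0, "x": -46, "y": -265, "z": 0, "twist": 0},
    {"fingers": 0, "x": -53, "y": -305, "z": 0, "twist": 0},
    {"fingers": 0, "x": -58, "y": -335, "z": 0, "twist": 0},
    {"fingers": 0, "x": -61, "y": -357, "z": -10, "twist": 0},
  ],
)

```text
time: 14.8
ee_pos: [0.5065, -0.256, 0.2481]
tcp_rot: [-83.9, 89.9, -170.3]
wrist_force: [-0.2, 1.5, -2.0]
opening: 0.0492
```

Emit:
jog_arm(
  deltas=[
    {"fingers": 0, "x": 0, "y": -1, "z": -25, "twist": 0},
    {"fingers": 0, "x": 0, "y": -1, "z": -50, "twist": 0},
    {"fingers": 0, "x": 0, "y": -1, "z": -80, "twist": 0},
    {"fingers": 0, "x": 0, "y": -1, "z": -100, "twist": 0},
    {"fingers": 0, "x": 0, "y": -1, "z": -100, "twist": 0},
    {"fingers": 0, "x": 0, "y": -1, "z": -100, "twist": 0},
  ],
)

```text
time: 15.4
ee_pos: [0.5059, -0.2572, 0.1482]
tcp_rot: [-94.2, 89.9, 179.3]
wrist_force: [0.3, 0.6, -1.0]
opening: 0.0494
```

Run:
```python
from h import *
from workcell import bot,viewer
o=bot.get_obs()
s=viewer.camera("scene"); cv2.imwrite("pics/s7.png",cv2.resize(s["image"][120:300,80:280,::-1],None,fx=3,fy=3))
print(o["time"],o["ee_pos"],o["wrist_force"],o["opening"])
```

```text
15.4 [ 0.50586906 -0.25720106  0.14823916] [ 0.29960177  0.61264505 -1.01979581] 0.049430923638233766
```

View pics/s7.png

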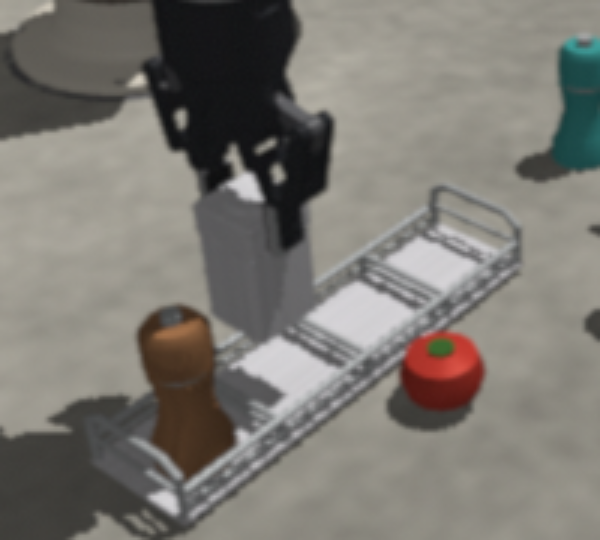

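Emit:
jog_arm(
  deltas=[
    {"fingers": 0, "x": 3, "y": 6, "z": 0, "twist": 0},
    {"fingers": 0, "x": 3, "y": 6, "z": -15, "twist": 0},
    {"fingers": 0, "x": 3, "y": 6, "z": -30, "twist": 0},
    {"fingers": 0, "x": 3, "y": 6, "z": -45, "twist": 0},
    {"fingers": 0, "x": 3, "y": 6, "z": -55, "twist": 0},
    {"fingers": 0, "x": 3, "y": 6, "z": -57, "twist": 0},
    {"fingers": 0, "x": 3, "y": 6, "z": -57, "twist": 0},
  ],
)

```text
time: 16.15
ee_pos: [0.5092, -0.2513, 0.0916]
tcp_rot: [-81.8, 89.9, -168.3]
wrist_force: [-0.2, 0.5, -2.4]
opening: 0.0492
```

Emit:
jog_arm(
  deltas=[
    {"fingers": 0, "x": 0, "y": 0, "z": -1, "twist": 0},
    {"fingers": 0, "x": 0, "y": 0, "z": -2, "twist": 0},
    {"fingers": 0, "x": 0, "y": 0, "z": -2, "twist": 0},
  ],
)

```text
time: 16.45
ee_pos: [0.5093, -0.2514, 0.0899]
tcp_rot: [-67.3, 89.9, -153.8]
wrist_force: [-0.1, 0.1, -1.4]
opening: 0.0488
```

Emit:
jog_arm(
  deltas=[
    {"fingers": 0, "x": 0, "y": 0, "z": -1, "twist": 0},
    {"fingers": 0, "x": 0, "y": 0, "z": -2, "twist": 0},
    {"fingers": 0, "x": 0, "y": 0, "z": -2, "twist": 0},
  ],
)

```text
time: 16.75
ee_pos: [0.5093, -0.2514, 0.0878]
tcp_rot: [-70.2, 89.9, -156.7]
wrist_force: [0.7, -0.1, -2.8]
opening: 0.0489
```

Emit:
jog_arm(
  deltas=[
    {"fingers": 0, "x": 0, "y": 0, "z": -1, "twist": 0},
    {"fingers": 0, "x": 0, "y": 0, "z": -1, "twist": 0},
    {"fingers": 0, "x": 0, "y": 0, "z": -1, "twist": 0},
  ],
)

```text
time: 17.05
ee_pos: [0.5094, -0.2515, 0.0872]
tcp_rot: [-48.2, 89.9, -134.8]
wrist_force: [-1.8, 0.2, 2.7]
opening: 0.0496
```

Contact; release. Then on to the jar at about (.577, .256).

Emit:
jog_arm(
  deltas=[
    {"fingers": 0.7, "x": 0, "y": 0, "z": 0, "twist": 0},
    {"fingers": 0.8, "x": 0, "y": 0, "z": 0, "twist": 0},
    {"fingers": 0.9, "x": 0, "y": 0, "z": 0, "twist": 0},
    {"fingers": 0.9, "x": 0, "y": 0, "z": 0, "twist": 0},
    {"fingers": 0.9, "x": 0, "y": 0, "z": 0, "twist": 0},
    {"fingers": 0.9, "x": 0, "y": 0, "z": 25, "twist": 0},
    {"fingers": 1, "x": 0, "y": 0, "z": 65, "twist": 0},
    {"fingers": 1, "x": 0, "y": 0, "z": 110, "twist": 0},
    {"fingers": 1, "x": 0, "y": 0, "z": 160, "twist": 0},
    {"fingers": 1, "x": 0, "y": 0, "z": 180, "twist": 0},
  ],
)

```text
time: 18.05
ee_pos: [0.5099, -0.2517, 0.2724]
tcp_rot: [48.6, 89.7, -37.9]
wrist_force: [0.7, -0.0, -1.0]
opening: 0.0854
```

Run:
```python
from h import *
from workcell import bot,viewer
o=bot.get_obs(); 
s=viewer.camera("scene")["image"][120:300,80:280,::-1]; b=viewer.camera("wrist")["image"][:,:,::-1]
cv2.imwrite("pics/c8.png",np.hstack([cv2.resize(s,(350,315)),cv2.resize(b,(420,315))]))
print(o["time"],o["ee_pos"],o["wrist_force"],o["opening"])
```

```text
18.05 [ 0.50993504 -0.25174801  0.27238002] [ 0.66977056 -0.02634297 -0.99036196] 0.08541151751779899
```

View pics/c8.png

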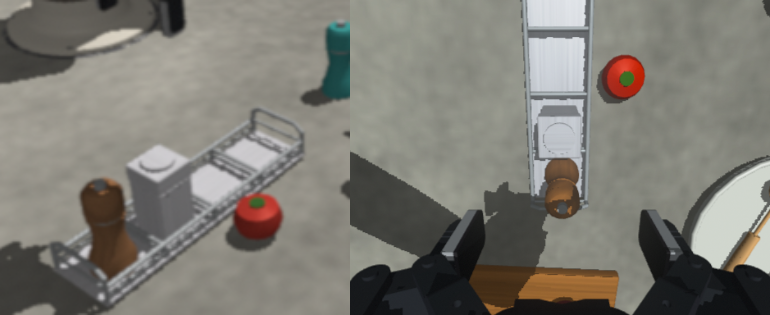

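Emit:
jog_arm(
  deltas=[
    {"fingers": 1, "x": 4, "y": 30, "z": 0, "twist": 0},
    {"fingers": 1, "x": 10, "y": 75, "z": 0, "twist": 0},
    {"fingers": 1, "x": 16, "y": 123, "z": 0, "twist": 0},
    {"fingers": 1, "x": 22, "y": 171, "z": 0, "twist": 0},
    {"fingers": 1, "x": 28, "y": 219, "z": 0, "twist": 0},
    {"fingers": 1, "x": 34, "y": 267, "z": 0, "twist": 0},
    {"fingers": 1, "x": 40, "y": 315, "z": 0, "twist": 0},
    {"fingers": 1, "x": 46, "y": 363, "z": 0, "twist": 0},
    {"fingers": 1, "x": 53, "y": 411, "z": 0, "twist": 0},
    {"fingers": 1, "x": 60, "y": 458, "z": 0, "twist": 0},
  ],
)

```text
time: 19.15
ee_pos: [0.57, 0.2081, 0.2697]
tcp_rot: [34.7, 89.7, -51.8]
wrist_force: [1.9, 0.6, 0.5]
opening: 0.0852
```

Emit:
jog_arm(
  deltas=[
    {"fingers": 1, "x": 6, "y": 40, "z": 0, "twist": 0},
    {"fingers": 1, "x": 7, "y": 50, "z": 0, "twist": 0},
    {"fingers": 1, "x": 7, "y": 50, "z": 0, "twist": 0},
    {"fingers": 1, "x": 7, "y": 50, "z": 0, "twist": 0},
  ],
)

```text
time: 19.55
ee_pos: [0.5768, 0.2573, 0.269]
tcp_rot: [20.1, 89.7, -66.4]
wrist_force: [0.6, -0.4, 0.0]
opening: 0.0855
```

Run:
```python
from h import *
from workcell import bot,viewer
o=bot.get_obs(); c=viewer.camera("wrist"); cv2.imwrite("pics/w9.png",c["image"][:,:,::-1]); w=wcam(c,o)
np.savez("w9.npz",w=w["world_to_cam"])
R=Rt(o); print(o["time"],o["ee_pos"],R[:,0],np.degrees(np.arctan2(R[1,1],R[0,1])))
for p in [(.5765,.255,.111),(.5705,.3397,.095)]: print(proj(w,p))
```

```text
19.55 [0.57682094 0.25734106 0.269012  ] [ 0.00209495 -0.00479078 -0.99998633] 3.497115217448814
[256.36959036 177.32847291]
[255.28660879  76.74557561]
```

View pics/w9.png

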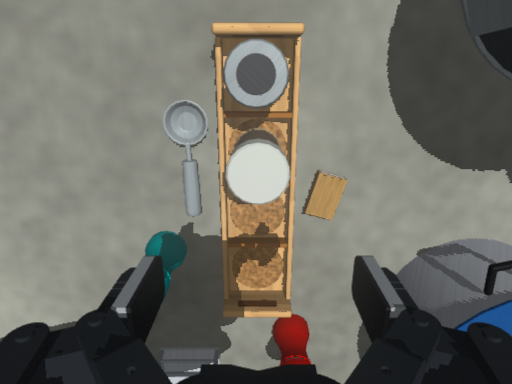

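Run:
```python
from h import *
from workcell import bot,viewer
c=viewer.camera("wrist"); c["world_to_cam"]=np.load("w9.npz")["w"]
print(at(c,257,172,.111),at(c,256,73.5,.095)) 
print(at(c,257,172,.111),"caddy part",at(c,220,115,.026),at(c,294,115,.026),at(c,222,242,.026),at(c,291,242,.026))
```

```text
[0.57676503 0.25997526 0.111     ] [0.57095379 0.34234893 0.095     ]
[0.57676503 0.25997526 0.111     ] caddy part [0.53408676 0.29730672 0.026     ] [0.61460329 0.30219543 0.026     ] [0.54017721 0.14217755 0.026     ] [0.62590167 0.14731229 0.026     ]
```

Emit:
jog_arm(
  deltas=[
    {"fingers": 1, "x": 0, "y": 1, "z": -35, "twist": 0},
    {"fingers": 1, "x": 0, "y": 1, "z": -70, "twist": 0},
    {"fingers": 1, "x": 0, "y": 1, "z": -105, "twist": 0},
    {"fingers": 1, "x": 0, "y": 1, "z": -130, "twist": 0},
    {"fingers": 1, "x": 0, "y": 1, "z": -150, "twist": 0},
    {"fingers": 1, "x": 0, "y": 1, "z": -165, "twist": 0},
    {"fingers": 1, "x": 0, "y": 1, "z": -171, "twist": 0},
    {"fingers": 1, "x": 0, "y": 1, "z": -171, "twist": 0},
  ],
)

```text
time: 20.45
ee_pos: [0.577, 0.257, 0.0987]
tcp_rot: [29.2, 89.7, -57.4]
wrist_force: [0.2, 0.3, 0.8]
opening: 0.0855
```

Emit:
jog_arm(
  deltas=[
    {"fingers": 0.5, "x": 0, "y": 0, "z": 0, "twist": 0},
    {"fingers": 0.5, "x": 0, "y": 0, "z": 0, "twist": 0},
    {"fingers": 0.5, "x": 0, "y": 0, "z": 0, "twist": 0},
    {"fingers": 0.5, "x": 0, "y": 0, "z": 0, "twist": 0},
    {"fingers": 0.4, "x": 0, "y": 0, "z": 0, "twist": 0},
    {"fingers": 0.2, "x": 0, "y": 0, "z": 0, "twist": 0},
    {"fingers": 0, "x": 0, "y": 0, "z": 0, "twist": 0},
    {"fingers": 0, "x": 0, "y": 0, "z": 0, "twist": 0},
  ],
  grip_force=55,
)

```text
time: 21.25
ee_pos: [0.5775, 0.2573, 0.1004]
tcp_rot: [50.0, 89.7, -36.6]
wrist_force: [-2.3, -0.9, 6.6]
opening: 0.056
```

Emit:
jog_arm(
  deltas=[
    {"fingers": 0, "x": 0, "y": 0, "z": 8, "twist": 0},
    {"fingers": 0, "x": 0, "y": 0, "z": 25, "twist": 0},
    {"fingers": 0, "x": 0, "y": 0, "z": 50, "twist": 0},
    {"fingers": 0, "x": 0, "y": 0, "z": 80, "twist": 0},
    {"fingers": 0, "x": 0, "y": 0, "z": 115, "twist": 0},
    {"fingers": 0, "x": 0, "y": 0, "z": 145, "twist": 0},
    {"fingers": 0, "x": 0, "y": 0, "z": 163, "twist": 0},
    {"fingers": 0, "x": -3, "y": -15, "z": 168, "twist": 0},
    {"fingers": 0, "x": -6, "y": -40, "z": 168, "twist": 0},
    {"fingers": 0, "x": -11, "y": -70, "z": 168, "twist": 0},
  ],
)

```text
time: 22.25
ee_pos: [0.5661, 0.1865, 0.2677]
tcp_rot: [40.1, 89.7, -46.5]
wrist_force: [0.2, -0.7, -3.9]
opening: 0.0559
```

Run:
```python
from h import *
from workcell import bot,viewer
o=bot.get_obs()
s=viewer.camera("scene"); cv2.imwrite("pics/s10.png",cv2.resize(s["image"][60:240,220:420,::-1],None,fx=3,fy=3))
print(o["time"],o["ee_pos"],o["wrist_force"],o["opening"])
```

```text
22.25 [0.56606775 0.18652689 0.2676768 ] [ 0.16500605 -0.72381464 -3.8999282 ] 0.05588158157121765
```

View pics/s10.png

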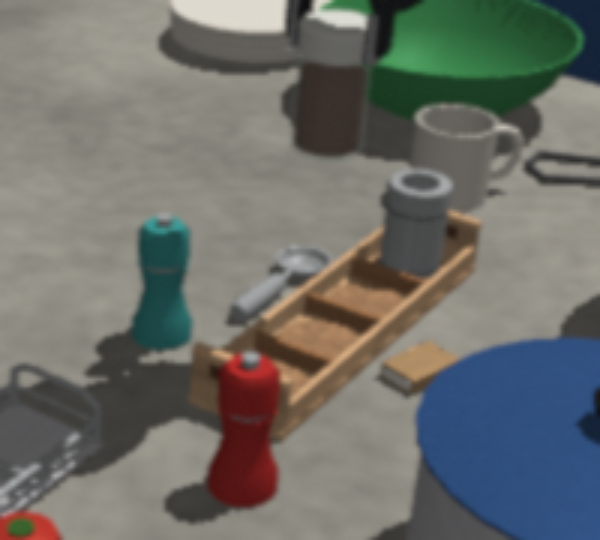

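Jar held upright (about (335,85)). From (.566, .187) to (.504, -.171): dx -62, dy -358.

Emit:
jog_arm(
  deltas=[
    {"fingers": 0, "x": -6, "y": -35, "z": 0, "twist": 0},
    {"fingers": 0, "x": -12, "y": -70, "z": 0, "twist": 0},
    {"fingers": 0, "x": -18, "y": -110, "z": 0, "twist": 0},
    {"fingers": 0, "x": -25, "y": -150, "z": 0, "twist": 0},
    {"fingers": 0, "x": -32, "y": -190, "z": 0, "twist": 0},
    {"fingers": 0, "x": -39, "y": -230, "z": 0, "twist": 0},
    {"fingers": 0, "x": -46, "y": -270, "z": 0, "twist": 0},
    {"fingers": 0, "x": -53, "y": -305, "z": 0, "twist": 0},
    {"fingers": 0, "x": -58, "y": -335, "z": 0, "twist": 0},
    {"fingers": 0, "x": -61, "y": -352, "z": 0, "twist": 0},
  ],
)

```text
time: 23.3
ee_pos: [0.503, -0.1723, 0.2678]
tcp_rot: [18.3, 89.6, -68.5]
wrist_force: [0.6, 0.3, -4.1]
opening: 0.0562
```

Emit:
jog_arm(
  deltas=[
    {"fingers": 0, "x": 0, "y": -1, "z": -20, "twist": 0},
    {"fingers": 0, "x": 0, "y": -1, "z": -50, "twist": 0},
    {"fingers": 0, "x": 0, "y": -1, "z": -80, "twist": 0},
    {"fingers": 0, "x": 0, "y": -1, "z": -100, "twist": 0},
    {"fingers": 0, "x": 0, "y": -1, "z": -105, "twist": 0},
    {"fingers": 0, "x": 0, "y": -1, "z": -105, "twist": 0},
  ],
)

```text
time: 23.9
ee_pos: [0.5022, -0.1733, 0.1622]
tcp_rot: [5.7, 89.6, -81.1]
wrist_force: [0.5, 0.1, -3.3]
opening: 0.0561
```

Run:
```python
from h import *
from workcell import bot,viewer
o=bot.get_obs()
s=viewer.camera("scene"); cv2.imwrite("pics/s11.png",cv2.resize(s["image"][120:300,80:280,::-1],None,fx=3,fy=3))
print(o["time"],o["ee_pos"],o["wrist_force"],o["opening"])
```

```text
23.9 [ 0.50215925 -0.17330359  0.1621905 ] [ 0.47938175  0.06240634 -3.30891754] 0.05610817549752082
```

View pics/s11.png

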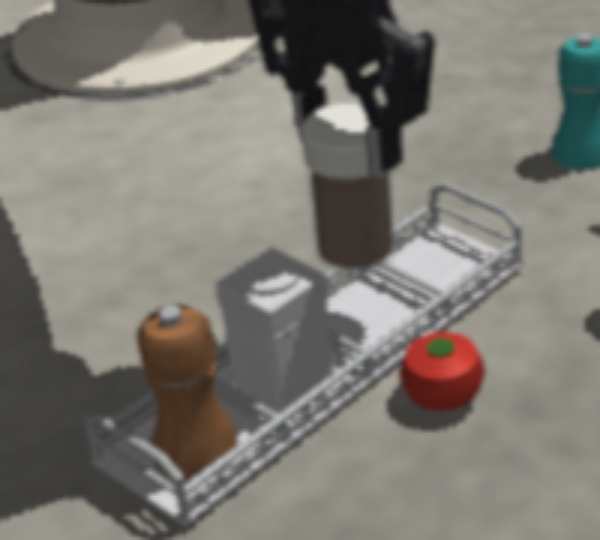

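Emit:
jog_arm(
  deltas=[
    {"fingers": 0, "x": 2, "y": 1, "z": -15, "twist": 0},
    {"fingers": 0, "x": 2, "y": 1, "z": -30, "twist": 0},
    {"fingers": 0, "x": 2, "y": 1, "z": -45, "twist": 0},
    {"fingers": 0, "x": 2, "y": 1, "z": -54, "twist": 0},
    {"fingers": 0, "x": 2, "y": 1, "z": -59, "twist": 0},
    {"fingers": 0, "x": 2, "y": 1, "z": -59, "twist": 0},
    {"fingers": 0, "x": 2, "y": 1, "z": -59, "twist": 0},
  ],
)

```text
time: 24.65
ee_pos: [0.5049, -0.1725, 0.1047]
tcp_rot: [22.0, 89.6, -64.8]
wrist_force: [1.0, 0.0, -4.4]
opening: 0.0559
```

Emit:
jog_arm(
  deltas=[
    {"fingers": 0, "x": 0, "y": 0, "z": -1, "twist": 0},
    {"fingers": 0, "x": 0, "y": 0, "z": -2, "twist": 0},
    {"fingers": 0, "x": 0, "y": 0, "z": -2, "twist": 0},
  ],
)

```text
time: 24.95
ee_pos: [0.505, -0.1725, 0.1029]
tcp_rot: [23.0, 89.6, -63.8]
wrist_force: [-0.6, 0.1, -3.7]
opening: 0.0559
```

Emit:
jog_arm(
  deltas=[
    {"fingers": 0, "x": 0, "y": 0, "z": -1, "twist": 0},
    {"fingers": 0, "x": 0, "y": 0, "z": -2, "twist": 0},
    {"fingers": 0, "x": 0, "y": 0, "z": -2, "twist": 0},
  ],
)

```text
time: 25.25
ee_pos: [0.5049, -0.1725, 0.1007]
tcp_rot: [22.2, 89.6, -64.7]
wrist_force: [0.2, 0.6, -3.3]
opening: 0.056
```

Emit:
jog_arm(
  deltas=[
    {"fingers": 0, "x": 0, "y": 0, "z": -1, "twist": 0},
    {"fingers": 0, "x": 0, "y": 0, "z": -1, "twist": 0},
    {"fingers": 0, "x": 0, "y": 0, "z": -1, "twist": 0},
  ],
)

```text
time: 25.55
ee_pos: [0.5049, -0.1725, 0.0996]
tcp_rot: [21.9, 89.6, -64.9]
wrist_force: [-1.1, -0.0, -3.5]
opening: 0.0562
```

Emit:
jog_arm(
  deltas=[
    {"fingers": 0, "x": 0, "y": 0, "z": -1, "twist": 0},
    {"fingers": 0, "x": 0, "y": 0, "z": -1, "twist": 0},
    {"fingers": 0, "x": 0, "y": 0, "z": -1, "twist": 0},
  ],
)

```text
time: 25.85
ee_pos: [0.505, -0.1727, 0.0994]
tcp_rot: [24.2, 89.5, -62.6]
wrist_force: [-3.6, 0.0, 6.2]
opening: 0.0561
```

Contact (−3.5 → +6 N). Release.

Emit:
jog_arm(
  deltas=[
    {"fingers": 0.75, "x": 0, "y": 0, "z": 0, "twist": 0},
    {"fingers": 0.85, "x": 0, "y": 0, "z": 0, "twist": 0},
    {"fingers": 0.95, "x": 0, "y": 0, "z": 0, "twist": 0},
    {"fingers": 0.95, "x": 0, "y": 0, "z": 0, "twist": 0},
    {"fingers": 0.95, "x": 0, "y": 0, "z": 0, "twist": 0},
    {"fingers": 1, "x": 0, "y": 0, "z": 25, "twist": 0},
    {"fingers": 1, "x": 0, "y": 0, "z": 65, "twist": 0},
    {"fingers": 1, "x": 0, "y": 0, "z": 110, "twist": 0},
    {"fingers": 1, "x": 0, "y": 0, "z": 150, "twist": 0},
    {"fingers": 1, "x": 0, "y": 0, "z": 168, "twist": 0},
  ],
)

```text
time: 26.85
ee_pos: [0.5056, -0.1728, 0.2716]
tcp_rot: [40.2, 89.3, -46.7]
wrist_force: [-0.2, -0.7, 0.1]
opening: 0.0857
```

Run:
```python
from h import *
from workcell import bot,viewer
o=bot.get_obs(); 
s=viewer.camera("scene")["image"][120:300,80:280,::-1]; b=viewer.camera("wrist")["image"][:,:,::-1]
cv2.imwrite("pics/c12.png",np.hstack([cv2.resize(s,(350,315)),cv2.resize(b,(420,315))]))
print(o["time"],o["ee_pos"],o["wrist_force"],o["opening"])
```

```text
26.85 [ 0.50556443 -0.17281715  0.27156692] [-0.18183158 -0.74757926  0.14481921] 0.08565425614506873
```

View pics/c12.png

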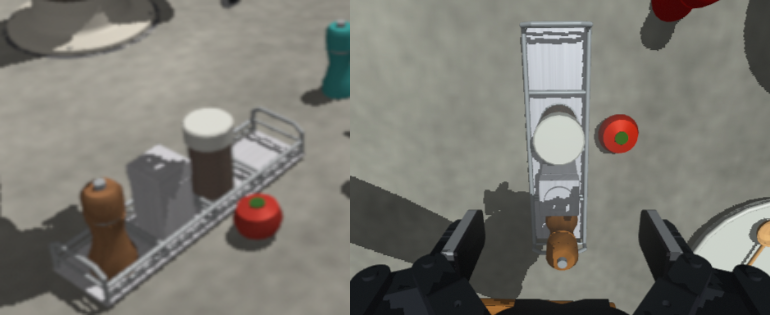

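Emit:
jog_arm(
  deltas=[
    {"fingers": 1, "x": 4, "y": 30, "z": 0, "twist": 0},
    {"fingers": 1, "x": 10, "y": 75, "z": 0, "twist": 0},
    {"fingers": 1, "x": 16, "y": 123, "z": 0, "twist": 0},
    {"fingers": 1, "x": 22, "y": 171, "z": 0, "twist": 0},
    {"fingers": 1, "x": 28, "y": 219, "z": 0, "twist": 0},
    {"fingers": 1, "x": 34, "y": 267, "z": 0, "twist": 0},
    {"fingers": 1, "x": 40, "y": 315, "z": 0, "twist": 0},
    {"fingers": 1, "x": 46, "y": 363, "z": 0, "twist": 0},
    {"fingers": 1, "x": 53, "y": 411, "z": 0, "twist": 0},
    {"fingers": 1, "x": 59, "y": 458, "z": 0, "twist": 0},
  ],
)

```text
time: 27.95
ee_pos: [0.5646, 0.2871, 0.2691]
tcp_rot: [33.7, 89.3, -53.1]
wrist_force: [1.0, -0.4, 1.6]
opening: 0.0852
```

Emit:
jog_arm(
  deltas=[
    {"fingers": 1, "x": 5, "y": 40, "z": 0, "twist": 0},
    {"fingers": 1, "x": 6, "y": 55, "z": 0, "twist": 0},
    {"fingers": 1, "x": 6, "y": 55, "z": 0, "twist": 0},
    {"fingers": 1, "x": 6, "y": 55, "z": 0, "twist": 0},
  ],
)

```text
time: 28.35
ee_pos: [0.5704, 0.342, 0.2678]
tcp_rot: [24.4, 89.3, -62.4]
wrist_force: [-0.7, -0.8, 0.3]
opening: 0.0853
```

Run:
```python
from h import *
from workcell import bot,viewer
o=bot.get_obs(); c=viewer.camera("wrist"); cv2.imwrite("pics/w13.png",c["image"][:,:,::-1]); w=wcam(c,o)
np.savez("w13.npz",w=w["world_to_cam"])
R=Rt(o); print(o["time"],o["ee_pos"],R[:,0],np.degrees(np.arctan2(R[1,1],R[0,1])))
for p in [(.571,.341,.095)]: print(proj(w,p))
```

```text
28.35 [0.57039214 0.34195383 0.26778404] [ 0.00566944 -0.0108222  -0.99992537] 3.2142025347348486
[256.88983834 170.18367835]
```

View pics/w13.png

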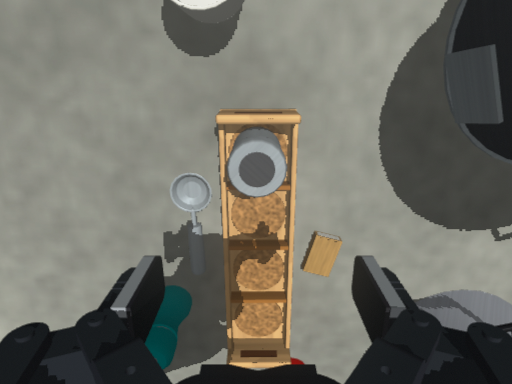

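Emit:
jog_arm(
  deltas=[
    {"fingers": 1, "x": 1, "y": 0, "z": -35, "twist": 0},
    {"fingers": 1, "x": 1, "y": 0, "z": -70, "twist": 0},
    {"fingers": 1, "x": 1, "y": 0, "z": -105, "twist": 0},
    {"fingers": 1, "x": 1, "y": 0, "z": -135, "twist": 0},
    {"fingers": 1, "x": 1, "y": 0, "z": -160, "twist": 0},
    {"fingers": 1, "x": 1, "y": 0, "z": -178, "twist": 0},
    {"fingers": 1, "x": 1, "y": 0, "z": -186, "twist": 0},
    {"fingers": 1, "x": 1, "y": 0, "z": -186, "twist": 0},
  ],
)

```text
time: 29.2
ee_pos: [0.5713, 0.3401, 0.0817]
tcp_rot: [21.7, 89.3, -65.2]
wrist_force: [0.2, -0.4, 1.4]
opening: 0.0851
```

Emit:
jog_arm(
  deltas=[
    {"fingers": 0.5, "x": 0, "y": 0, "z": 0, "twist": 0},
    {"fingers": 0.5, "x": 0, "y": 0, "z": 0, "twist": 0},
    {"fingers": 0.5, "x": 0, "y": 0, "z": 0, "twist": 0},
    {"fingers": 0.5, "x": 0, "y": 0, "z": 0, "twist": 0},
    {"fingers": 0.4, "x": 0, "y": 0, "z": 0, "twist": 0},
    {"fingers": 0.2, "x": 0, "y": 0, "z": 0, "twist": 0},
    {"fingers": 0, "x": 0, "y": 0, "z": 0, "twist": 0},
    {"fingers": 0, "x": 0, "y": 0, "z": 0, "twist": 0},
  ],
  grip_force=55,
)

```text
time: 30.0
ee_pos: [0.5717, 0.3404, 0.0837]
tcp_rot: [32.6, 89.3, -54.3]
wrist_force: [-0.8, -1.2, 5.9]
opening: 0.0556
```

Emit:
jog_arm(
  deltas=[
    {"fingers": 0, "x": 0, "y": 0, "z": 8, "twist": 0},
    {"fingers": 0, "x": 0, "y": 0, "z": 25, "twist": 0},
    {"fingers": 0, "x": 0, "y": 0, "z": 50, "twist": 0},
    {"fingers": 0, "x": 0, "y": 0, "z": 80, "twist": 0},
    {"fingers": 0, "x": 0, "y": 0, "z": 115, "twist": 0},
    {"fingers": 0, "x": 0, "y": 0, "z": 145, "twist": 0},
    {"fingers": 0, "x": 0, "y": 0, "z": 168, "twist": 0},
    {"fingers": 0, "x": -3, "y": -15, "z": 175, "twist": 0},
    {"fingers": 0, "x": -6, "y": -40, "z": 175, "twist": 0},
    {"fingers": 0, "x": -11, "y": -70, "z": 175, "twist": 0},
  ],
)

```text
time: 31.0
ee_pos: [0.5605, 0.2696, 0.2582]
tcp_rot: [30.2, 89.3, -56.6]
wrist_force: [-0.2, -0.1, -3.2]
opening: 0.0551
```

Run:
```python
from h import *
from workcell import bot,viewer
o=bot.get_obs()
s=viewer.camera("scene"); cv2.imwrite("pics/s14.png",cv2.resize(s["image"][40:220,220:420,::-1],None,fx=3,fy=3))
print(o["time"],o["ee_pos"],o["wrist_force"],o["opening"])
```

```text
31.0 [0.56045627 0.26956924 0.25823934] [-0.17575521 -0.10318711 -3.23294457] 0.055060213224861744
```

View pics/s14.png

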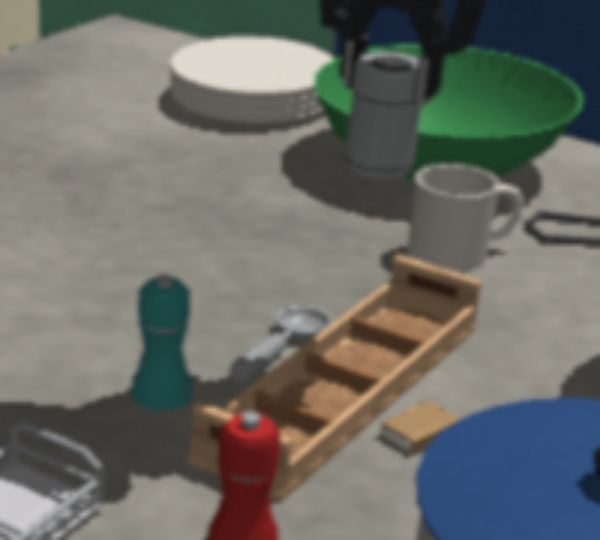

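Salt tin held upright. To (.499, -.093): dx -61, dy -363.

Emit:
jog_arm(
  deltas=[
    {"fingers": 0, "x": -6, "y": -35, "z": 0, "twist": 0},
    {"fingers": 0, "x": -12, "y": -70, "z": 0, "twist": 0},
    {"fingers": 0, "x": -18, "y": -110, "z": 0, "twist": 0},
    {"fingers": 0, "x": -25, "y": -150, "z": 0, "twist": 0},
    {"fingers": 0, "x": -32, "y": -190, "z": 0, "twist": 0},
    {"fingers": 0, "x": -39, "y": -230, "z": 0, "twist": 0},
    {"fingers": 0, "x": -46, "y": -270, "z": 0, "twist": 0},
    {"fingers": 0, "x": -53, "y": -305, "z": 0, "twist": 0},
    {"fingers": 0, "x": -58, "y": -340, "z": 0, "twist": 0},
    {"fingers": 0, "x": -60, "y": -357, "z": 0, "twist": 0},
  ],
)

```text
time: 32.05
ee_pos: [0.4985, -0.0945, 0.2588]
tcp_rot: [22.6, 89.2, -64.5]
wrist_force: [0.8, 1.1, -3.4]
opening: 0.0554
```

Emit:
jog_arm(
  deltas=[
    {"fingers": 0, "x": 0, "y": -1, "z": -20, "twist": 0},
    {"fingers": 0, "x": 0, "y": -1, "z": -50, "twist": 0},
    {"fingers": 0, "x": 0, "y": -1, "z": -80, "twist": 0},
    {"fingers": 0, "x": 0, "y": -1, "z": -100, "twist": 0},
    {"fingers": 0, "x": 0, "y": -1, "z": -110, "twist": 0},
    {"fingers": 0, "x": 0, "y": -1, "z": -110, "twist": 0},
  ],
)

```text
time: 32.65
ee_pos: [0.4974, -0.0955, 0.1475]
tcp_rot: [14.3, 89.2, -72.8]
wrist_force: [-0.5, -0.8, -1.3]
opening: 0.0552
```

Run:
```python
from h import *
from workcell import bot,viewer
o=bot.get_obs()
s=viewer.camera("scene"); cv2.imwrite("pics/s15.png",cv2.resize(s["image"][120:300,80:280,::-1],None,fx=3,fy=3))
print(o["time"],o["ee_pos"],o["wrist_force"],o["opening"])
```

```text
32.65 [ 0.49736791 -0.09554882  0.14752418] [-0.50129534 -0.78433945 -1.33998371] 0.05517593418697093
```

View pics/s15.png

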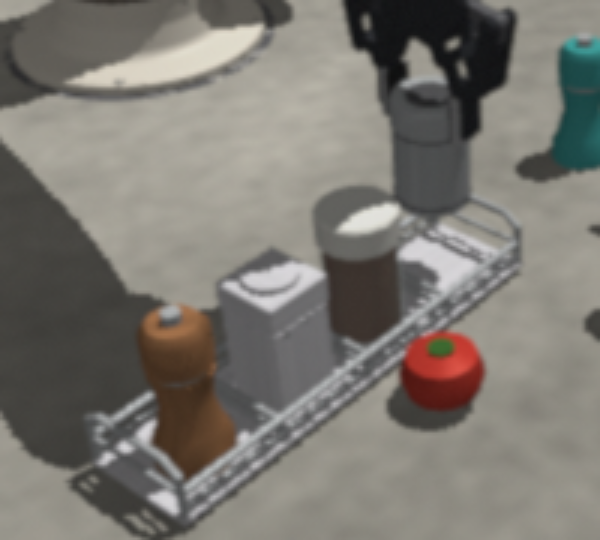

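Emit:
jog_arm(
  deltas=[
    {"fingers": 0, "x": 2, "y": 3, "z": -10, "twist": 0},
    {"fingers": 0, "x": 2, "y": 3, "z": -28, "twist": 0},
    {"fingers": 0, "x": 2, "y": 3, "z": -44, "twist": 0},
    {"fingers": 0, "x": 2, "y": 3, "z": -55, "twist": 0},
    {"fingers": 0, "x": 2, "y": 3, "z": -61, "twist": 0},
    {"fingers": 0, "x": 2, "y": 3, "z": -61, "twist": 0},
    {"fingers": 0, "x": 2, "y": 3, "z": -61, "twist": 0},
  ],
)

```text
time: 33.4
ee_pos: [0.5004, -0.0926, 0.0886]
tcp_rot: [23.9, 89.2, -63.2]
wrist_force: [0.4, 0.1, -2.7]
opening: 0.0551
```

Emit:
jog_arm(
  deltas=[
    {"fingers": 0, "x": 0, "y": 0, "z": -1, "twist": 0},
    {"fingers": 0, "x": 0, "y": 0, "z": -2, "twist": 0},
    {"fingers": 0, "x": 0, "y": 0, "z": -2, "twist": 0},
  ],
)

```text
time: 33.7
ee_pos: [0.5005, -0.0927, 0.0868]
tcp_rot: [25.1, 89.1, -62.0]
wrist_force: [-0.0, 0.6, -1.9]
opening: 0.0552
```

Emit:
jog_arm(
  deltas=[
    {"fingers": 0, "x": 0, "y": 0, "z": -1, "twist": 0},
    {"fingers": 0, "x": 0, "y": 0, "z": -1, "twist": 0},
    {"fingers": 0, "x": 0, "y": 0, "z": -1, "twist": 0},
  ],
)

```text
time: 34.0
ee_pos: [0.5005, -0.0927, 0.0857]
tcp_rot: [24.9, 89.1, -62.2]
wrist_force: [-0.3, -0.0, -2.6]
opening: 0.0552
```

Emit:
jog_arm(
  deltas=[
    {"fingers": 0, "x": 0, "y": 0, "z": -1, "twist": 0},
    {"fingers": 0, "x": 0, "y": 0, "z": -2, "twist": 0},
    {"fingers": 0, "x": 0, "y": 0, "z": -2, "twist": 0},
  ],
)

```text
time: 34.3
ee_pos: [0.5004, -0.0926, 0.0835]
tcp_rot: [24.0, 89.2, -63.1]
wrist_force: [-0.9, 0.8, -2.7]
opening: 0.055
```

Emit:
jog_arm(
  deltas=[
    {"fingers": 0, "x": 0, "y": 0, "z": -1, "twist": 0},
    {"fingers": 0, "x": 0, "y": 0, "z": -1, "twist": 0},
    {"fingers": 0, "x": 0, "y": 0, "z": -1, "twist": 0},
  ],
)

```text
time: 34.6
ee_pos: [0.5005, -0.0927, 0.0828]
tcp_rot: [25.1, 89.1, -62.0]
wrist_force: [-1.1, 0.2, 0.5]
opening: 0.0549
```

Contact beginning (−2.7 → +0.5 N). One small step more, then release.

Emit:
jog_arm(
  deltas=[
    {"fingers": 0, "x": 0, "y": 0, "z": -0.5, "twist": 0},
    {"fingers": 0, "x": 0, "y": 0, "z": -0.5, "twist": 0},
  ],
)

```text
time: 34.8
ee_pos: [0.5005, -0.0927, 0.0827]
tcp_rot: [25.9, 89.1, -61.3]
wrist_force: [-3.0, -0.6, 5.3]
opening: 0.0554
```

Emit:
jog_arm(
  deltas=[
    {"fingers": 0.75, "x": 0, "y": 0, "z": 0, "twist": 0},
    {"fingers": 0.85, "x": 0, "y": 0, "z": 0, "twist": 0},
    {"fingers": 0.95, "x": 0, "y": 0, "z": 0, "twist": 0},
    {"fingers": 0.95, "x": 0, "y": 0, "z": 0, "twist": 0},
    {"fingers": 0.95, "x": 0, "y": 0, "z": 0, "twist": 0},
    {"fingers": 1, "x": 0, "y": 0, "z": 25, "twist": 0},
    {"fingers": 1, "x": 0, "y": 0, "z": 65, "twist": 0},
    {"fingers": 1, "x": 0, "y": 0, "z": 110, "twist": 0},
    {"fingers": 1, "x": 0, "y": 0, "z": 150, "twist": 0},
    {"fingers": 1, "x": 0, "y": 0, "z": 185, "twist": 0},
  ],
)

```text
time: 35.8
ee_pos: [0.5005, -0.0927, 0.2701]
tcp_rot: [29.9, 89.1, -57.2]
wrist_force: [0.9, 0.4, 0.2]
opening: 0.0854
```

Emit:
jog_arm(
  deltas=[
    {"fingers": 1, "x": -10, "y": 45, "z": 10, "twist": 0},
    {"fingers": 1, "x": -20, "y": 90, "z": 20, "twist": 0},
    {"fingers": 1, "x": -30, "y": 135, "z": 20, "twist": 0},
    {"fingers": 1, "x": -40, "y": 180, "z": 20, "twist": 0},
    {"fingers": 1, "x": -60, "y": 220, "z": 20, "twist": 0},
    {"fingers": 1, "x": -80, "y": 260, "z": 20, "twist": 0},
    {"fingers": 1, "x": -80, "y": 260, "z": 20, "twist": 0},
    {"fingers": 1, "x": -80, "y": 260, "z": 20, "twist": 0},
  ],
)

```text
time: 36.6
ee_pos: [0.4201, 0.1681, 0.2902]
tcp_rot: [30.9, 89.1, -56.0]
wrist_force: [0.1, -0.1, 0.0]
opening: 0.0852
```

Run:
```python
from h import *
from workcell import bot,viewer
o=bot.get_obs()
s=viewer.camera("scene"); cv2.imwrite("pics/s16.png",cv2.resize(s["image"][120:300,80:280,::-1],None,fx=3,fy=3,interpolation=cv2.INTER_CUBIC))
t=viewer.camera("top"); cv2.imwrite("pics/t16.png",cv2.resize(t["image"][170:260,270:440,::-1],None,fx=4.6,fy=4.6,interpolation=cv2.INTER_CUBIC))
print(o["time"],o["ee_pos"],o["wrist_force"],o["opening"])
```

```text
36.6 [0.42013681 0.16808234 0.29018616] [ 0.07238597 -0.13141661  0.01358836] 0.08518682264501289
```

View pics/s16.png

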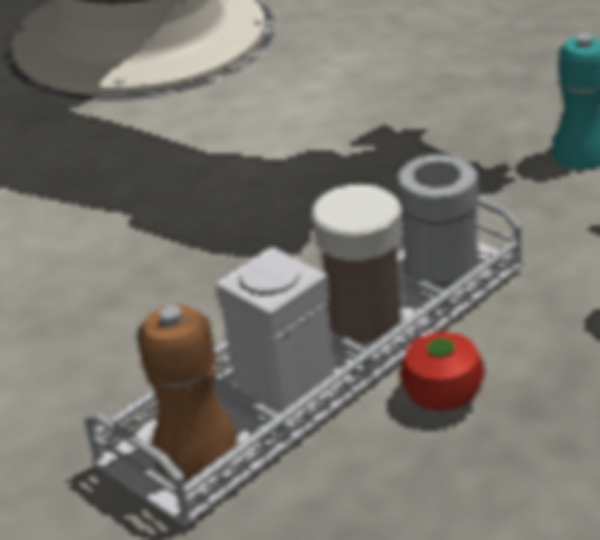

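View pics/t16.png

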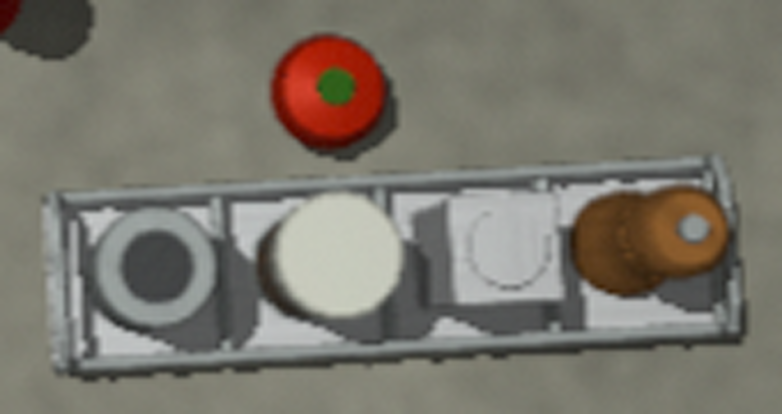

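Run:
```python
from h import *
from workcell import viewer
t=viewer.camera("top")
B=lambda x,y:(270+(x+.5)/4.6-.5,170+(y+.5)/4.6-.5)
y=np.radians(3.6); R=np.array([[np.cos(y),-np.sin(y)],[np.sin(y),np.cos(y)]])
for n,p,z in [("salt",(155,267),.094),("jar",(338,255),.110),("tea",(506,248),.098),("mill",(694,227),.122),("millfoot",(626,244),.022)]:
    q=at(t,*B(*p),z); print(n,q.round(4)," rack frame mm",((R.T@(q[:2]-[.506,-.2105]))*1000).round(1))
```

```text
salt [ 0.4993 -0.0922  0.094 ]  rack frame mm [  0.8 118.5]
jar [ 0.5046 -0.1732  0.11  ]  rack frame mm [ 0.9 37.3]
tea [ 0.5092 -0.2523  0.098 ]  rack frame mm [  0.6 -41.9]
mill [ 0.5178 -0.3307  0.122 ]  rack frame mm [   4.3 -120.7]
millfoot [ 0.5165 -0.3306  0.022 ]  rack frame mm [   3.  -120.5]
```

All four stand within about 4 mm of their bay centres. The mill's knob and foot agree, so it is upright. Handing in.

Run:
```python
from workcell import ticket,bot
print(ticket.job_done(), bot.get_obs()["time"])
```

```text
the job is handed in; nothing more can be done
the job is handed in; nothing more can be done
```

All four seasonings are in the steel rack in their original order, left to right: salt, jar, tea, mill. I handed the job in at about 37 s, well under the 109 s limit.

- **Placing:** I lowered each one until the wrist force showed contact with the rack floor, then released it. The turquoise and red mills, the tomato and the other look-alikes were left alone.
- **Last check (top camera):** relative to the bay centres, in mm (x, y): salt (0.8, -1.5), jar (0.9, -2.7), tea (0.6, -1.9), mill (4.3, -0.7). The tolerance is 16 mm.
- **Upright and free:** the mill's knob and foot agreed to about 1.3 mm, so it stands upright. The scene picture showed the other three upright, and the wrist force was near zero with the gripper well clear. I did not measure how flat each base sits.
- **Disagreements:** the top and wrist cameras differed by 2–4 mm on the rack and lid positions, and I used values between the two. My first two move calls were refused because every row needs all its keys; nothing moved.

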